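# Lock the coffee dripper over the mug

## Task

Get the drip-coffee stand ready for pouring: first stand the white mug upright in the middle of the stand's drip grate, then pull up the spring ring, swing the dripper arm over the mug to its next notch and let the ring's pin snap fully home there, so that the arm is locked. Never force the arm sideways against the pin, do not tip the mug over, and leave the other things where they are.

Things in the scene. Friction and masses are not known exactly. Their poses are not given: they have to be found in the camera images.
- stand: Drip-coffee stand, fixed: dark wooden foot board 135 x 275 mm, top 15 mm up, steel post. Origin under the post's axis at worktop height, z up; the drip grate lies 120 mm from the post along the stand's -y. A dark steel quadrant clamped on the post has a notched rim (radius 81 to 99 mm, top 146 mm up); the arm swings just above it.
- grate (a point): Middle of the round drip grate (110 mm across), on its top, 18 mm above the worktop: where the mug's foot goes.
- post_top (a point): Point on the post's axis, 200 mm above the worktop, just over the arm's hub: the arm swings about this vertical axis. The quadrant with the notches was clamped to the post by hand, so its slot and notches may all be off by up to 0.14 rad either way from the angles told for the arm: the notch has to be felt for.
- outlet (a point): Outlet under the white dripper cone, on the cone's axis, 106 mm above the worktop, 120 mm from the post's axis. The cone is 96 mm across at its rim, 187 mm up.
- ring (a point): Centre of the upright steel pull ring (36 mm outside, bar 8 mm thick) on the arm's tail, opposite the dripper, 90 mm from the post's axis; 207.5 mm above the worktop when the pin is home. Its flat faces look along the swing (point y), the ring lies in the plane of the radius (point x, towards the post) and z. The pin's barrel below it, 19 mm across, ends 182 mm up: keep fingertips above that.
- pull_ring (a joint): How far ring and pin are pulled up, m. 0 = pin home in a slot or notch; 0.0085 = its tip on top of the rim; 0.014 = hard stop. A spring pulls it down with 6.5 N at 0, 10 N at the stop; let go over the rim, the 8 mm thick pin presses on it, slides along as the arm is swung and drops by itself when over a notch.
- dripper_arm (a joint): Swing of the arm, rad; grows clockwise from above, range -0.30 to 1.95, about 1 N of friction at the ring plus 2 N if the pin rubs. At 0 the dripper points 20 degrees from the stand's +x towards its -y; at 1.22 it is over the grate. The pin starts in a long slot (0 +-0.27). Next notch, 10 mm wide, at 1.22 +-0.14; the one at 1.75 is not wanted. In a notch the arm stops hard; over 30 N bends the pin.
- mug: White mug for the grate, loose, about 0.28 kg: round body 66 mm across, 85 mm high, walls about 5 mm. Origin at the underside, 15 mm from the body's axis towards the handle: the axis is at +15 mm along its own y, the handle (10 mm thick, 14 to 73 mm high) points along its -y and reaches 63 mm from the axis.
- mug_mouth (a point): Centre of the white mug's mouth, on the body's axis, 85 mm above its foot.
- bowl: Bystander: white enamel bowl, 102 mm across, 43 mm high, loose, to the right near the front edge; origin in the centre of its underside.
- table_fork: Bystander: steel fork, 193 mm long, loose, lying along the front edge; origin in the middle of its underside.
- jar_lid: Bystander: flat white jar lid, 88 mm across, 14 mm high, loose, left of the mug; origin in the centre of its underside.
Mind the look-alikes: they are no part of the job. Of the things that look like the mug, the larger one is meant.

How it is judged:
By the outcome, as a careful person would: the job done as asked, in the order asked, and still so for the second after the job is handed in, with the robot touching nothing.
It also fails if it takes over 67 s, if anything falls off the work surface, if the arm or the gripper's body presses on something with over 40 N, if the wrist force passes 120 N, or if a joint passes its speed limit or range.

## Robot

A 7-joint arm with a two-finger parallel gripper is mounted at the origin on a cart in front of the work surface, level with it; the furniture and walls round the work are solid. World frame = base frame: x ahead of the robot, y to its left, z up, the work surface at z = 0. Lengths are in m, angles in rad, forces in N, time in s.
With the tool pointing down it reaches from about 0.425 to 0.925 m from the base axis. Payload 6.8 kg.
Tool frame: the origin (TCP) lies midway between the tips of the shut fingers; the grasp point (between the pads) lies 19 mm behind it; z points along the fingers, x is the direction in which the jaws open and shut, and the axes are right-handed (so a half turn about z gives the same grasp; the last joint's range is limited). The gripper opens to 85 mm and grips with 20 to 120 N. Pads are 22 mm wide; open, the fingers measure 114 mm over their backs; the gripper's body (76 mm by 85 mm) begins 54 mm behind the grasp point. The pads swing forward as they close: fully open they stand 13 mm farther back than shut.
Start: joints at [1.218, 0.477, 0.022, 1.555, -0.011, 1.109, -0.083], TCP at [0.164, -0.655, 0.231] pointing down, gripper open.
Joint ranges: [-2.96, 2.96], [-0.34, 2.1], [-1.41, 1.46], [0.24, 2.44], [-1.37, 4.51], [0.17, 1.92], [-2.96, 2.96]. Speed limits (rad/s): [2.39, 2.39, 3.14, 3.14, 3.14, 3.14, 3.14].

## Interface

Orientations are given as a unit quaternion [w, x, y, z].
In Python, from station import bot, imaging, nets gives the robot as it stands. The module is installed in compiled form; this text tells all that it offers.
- The arm moves only by the tool apply_moves, never from a script. Its argument "moves" is text: rows parted by semicolons, each of 7 numbers parted by spaces: the gripper command: -1 is fully open, 1 is shut, values between are in proportion, then the shift along the tool's x, y, z normalised to -1 to 1, where 1 is 120 mm, then the turn, a rotation vector about the tool's x, y, z normalised to -1 to 1, where 1 is 4 degrees. In form: hand dx dy dz rx ry rz; .... A call has 1 to 12 rows; each row shifts and turns the commanded pose from where the row before left it, along the tool's axes as they then stand; what a row does not reach is not made up. A row lasts 1/12 s, in which the tool goes at most 41.7 mm and 7.16 degrees, less where a joint would pass 70% of its speed; a pose out of reach is approached as far as the arm can. A call with a number of a shift or a turn outside -1 to 1 is refused whole. A call with a gripper value outside its range is refused whole. The fingers move at their own pace and stop on an object; "force" is the grip in N (left out, the last holds). Time passes only in rows, so rows that do not move let the fingers close. It gives the time, the measured TCP pose, the force and the opening at its end, in the units of the state.
- bot.get_obs(): the state, without advancing time (a new reading comes with each control period).
- imaging.read_camera(name): name is "scene" or "top" or "wrist"; returns a dict with "image" (480x640x3 uint8, red, green, blue), "fx", "fy", "cx", "cy" (pixels), "view" (4x4, takes a point from world to camera coordinates); the wrist camera has in their place "mount" (4x4, takes a point from camera to tool coordinates, whose origin is the TCP and whose axes are the tool frame's). Camera axes: x right, y down, z forward; pixel columns grow to the right and rows downward; lengths in m; the calibration is good to about 2 mm. A picture is of the moment at which its call begins: read the wrist's pose just before it. There is no depth.
- bot.hand_in(): hands the job in, once; it reports no verdict.
Trained networks look in a picture, given as the dict that the camera call returned (one of the last four; its "shot" number tells which), for a name from the list of things; names that differ only in an ending like _2 or _b are one class to them, and where a whole thing is asked for, a point or a joint stands for the part that bears it (a point fixed in the world has none). Each returns a list of dicts, best first, with "score" (0 to 1); they miss things now and then, are a little off and sometimes report something else, mostly with a low value. They report only what shows in the picture. A call takes as long as a camera call. They do not tell look-alikes from the thing itself.
- nets.spot_in(picture, name): "rect" ([left, top, right, bottom] in pixels, round what is visible of it).
- nets.outline_of(picture, name): "region" (480x640 bool, what is visible of it) and "rect" ([left, top, right, bottom] in pixels, round what is visible of it).
- nets.spot_point(picture, name): "location" ([column, row] in pixels: a listed point, or the origin of a listed thing).
The state is a dict: "t": time; "q": joint angles; "joint_vel": joint speeds; "joint_torque": joint torques, N m; "eef_pos": TCP position; "tool_rot": TCP orientation; "contact_force": force on the tool from outside, world axes, zero at the start; "torque": the same for the moment, N m; "gripper_width": opening from 0.0 (shut) to 1.0 (fully open).
Only numpy, scipy, OpenCV 4.12 (cv2) and the standard library are available. Lean on these libraries where they do the work, as an engineer would, in place of code of your own. Each camera call takes 0.05 s, during which the arm holds its last target.

## Working session

There is one attempt and no reset: what is moved stays moved. The work goes in short steps, Python scripts to look and compute and a tool call to move; the robot and the scene stay as the last step left them, time stands still between calls to the robot, and variables do not carry over. Pictures are saved under pics/ and viewed, and the job is handed in when it is done.

Besides the shell and the picture viewer there is one more tool, called after "Call:" as a command line: name --argument value ..., lists and objects as JSON in quotes. apply_moves: Moves the arm, as the interface text tells. Scaled input: -1 to 1 covers 120 mm each way for a shift and 4 degrees each way for a turn. Its arguments: {"type":"object","properties":{"moves":{"type":"string"},"force":{"type":"number"}},"required":["moves"]}

```bash
mkdir -p pics; ls; cat > h.py <<'E'
import numpy as np, cv2
from station import bot, imaging, nets
def save(p,n): cv2.imwrite('pics/'+n,p['image'][:,:,::-1])
E
python3 - <<'E'
from h import *
o=bot.get_obs(); print({k:np.round(v,4) for k,v in o.items()})
for c in ['scene','top','wrist']:
    p=imaging.read_camera(c); save(p,c+'0.png')
    print(c,p['fx'],p['cx'],p['cy'])
    print(np.round(p.get('view',p.get('mount')),4).tolist())
    for n in ['stand','grate','post_top','outlet','ring','mug','mug_mouth','bowl','jar_lid']:
        r=nets.spot_point(p,n); s=nets.spot_in(p,n)
        print(n,[(np.round(d['location'],1).tolist(),round(d['score'],2)) for d in r][:3],[(np.round(d['rect'],0).tolist(),round(d['score'],2)) for d in s][:3])
E
```

```text
pics
{'t': np.float64(0.0), 'q': array([ 1.2179,  0.4778,  0.0223,  1.5565, -0.0115,  1.1093, -0.0831]), 'joint_vel': array([ 0.0002, -0.0008,  0.0001, -0.0022,  0.0008,  0.0002, -0.0001]), 'joint_torque': array([-1.10000e-03, -5.96445e+01,  1.60800e+00, -2.81195e+01,
        1.25000e-02,  9.50000e-03, -0.00000e+00]), 'eef_pos': array([ 0.1634, -0.6543,  0.2303]), 'tool_rot': array([-5.000e-04,  7.882e-01, -6.155e-01, -7.000e-04]), 'contact_force': array([ 0.9097,  0.6004, -1.0313]), 'torque': array([ 0.0508, -0.0344, -0.0111]), 'gripper_width': np.float64(0.9974)}
scene 552.2202186006385 317.3908043170173 240.78994362625664
[[-0.8866, -0.4624, -0.0097, 0.5412], [-0.3012, 0.5932, -0.7465, 0.1894], [0.351, -0.659, -0.6653, 1.3876], [0.0, 0.0, 0.0, 1.0]]
stand [([324.5, 248.5], 0.91)] [([274.0, 173.0, 362.0, 263.0], 0.93)]
grate [([333.2, 220.5], 0.56), ([413.4, 226.4], 0.54), ([317.2, 311.0], 0.39)] [([271.0, 169.0, 361.0, 264.0], 0.89)]
post_top [([322.1, 193.0], 0.81)] [([272.0, 173.0, 363.0, 266.0], 0.66)]
outlet [([351.3, 200.4], 0.66), ([292.8, 204.1], 0.61)] [([273.0, 171.0, 362
[... 1214 characters left out ...]
[159.8, 302.5], 0.56)] [([211.0, 283.0, 257.0, 309.0], 0.85), ([260.0, 305.0, 291.0, 333.0], 0.74)]
mug_mouth [([224.9, 292.5], 0.92), ([271.9, 317.5], 0.87), ([348.8, 247.6], 0.28)] [([262.0, 304.0, 286.0, 332.0], 0.74), ([208.0, 281.0, 253.0, 308.0], 0.72)]
bowl [([434.9, 324.7], 0.78)] [([423.0, 304.0, 462.0, 347.0], 0.68)]
jar_lid [([161.5, 302.5], 0.58)] [([141.0, 284.0, 183.0, 321.0], 0.87)]
wrist 367.0251846256069 318.8885813267573 238.7912372873649
[[1.0, 0.0002, -0.0011, -0.0014], [0.0001, 0.9635, 0.2677, -0.068], [0.0011, -0.2677, 0.9635, -0.1429], [0.0, 0.0, 0.0, 1.0]]
stand [] []
grate [] []
post_top [] []
outlet [] []
ring [] []
mug [] []
mug_mouth [] []
bowl [] []
jar_lid [] []
```

View pics/top0.png

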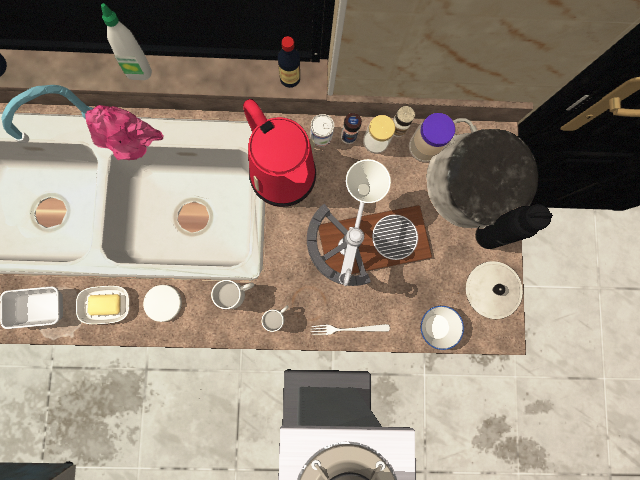

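View pics/scene0.png

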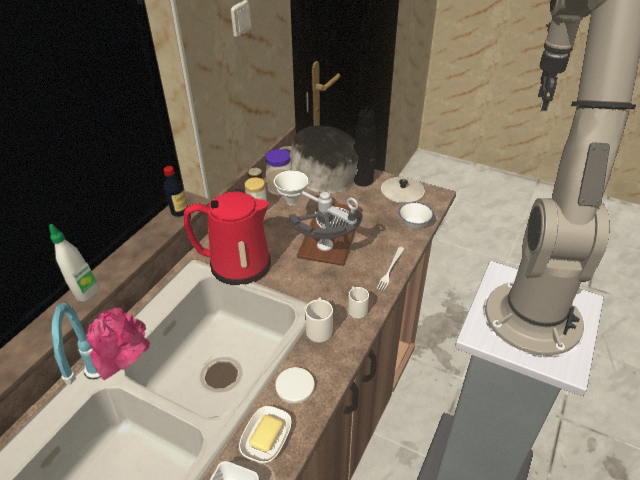

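```bash
cat >> h.py <<'E'
V={'top':(460.998,315.563,244.502,np.array([[0.0241, -0.9991, 0.034, 0.0718], [-0.9906, -0.0284, -0.1335, 0.5806], [0.1343, -0.0305, -0.9905, 1.0629]])),
'scene':(552.22,317.391,240.79,np.array([[-0.8866, -0.4624, -0.0097, 0.5412], [-0.3012, 0.5932, -0.7465, 0.1894], [0.351, -0.659, -0.6653, 1.3876]]))}
def ray(cam,u,v):
    f,cx,cy,M=V[cam]; R=M[:,:3]; d=R.T@np.array([(u-cx)/f,(v-cy)/f,1]); return -R.T@M[:,3],d
def at(cam,u,v,z):
    c,d=ray(cam,u,v); return c+d*(z-c[2])/d[2]
def proj(cam,p):
    f,cx,cy,M=V[cam]; q=M[:,:3]@np.asarray(p)+M[:,3]; return np.array([f*q[0]/q[2]+cx,f*q[1]/q[2]+cy])
E
python3 - <<'E'
from h import *
for n,u,v,z in [('grate',397.9,235.6,.018),('post_top',355.9,233.8,.2),('stand',349.8,245.8,0),('outlet',365.7,189,.106),('ring',348,276.9,.2075),('ringbox',348,276,.2075),('mug',233.6,295.6,0),('mouth',224.9,292.5,.085),('mug2',276.9,312.8,0),('lid',161.5,302.5,0.0),('bowl',434.9,324.7,0)]:
    print('top',n,at('top',u,v,z).round(4))
for n,u,v,z in [('stand',324.5,248.5,0),('post',322.1,193,.2),('ring',351,203,.2075),('mouth',319.1,310.2,.085),('mug',316.2,325.7,0),('grate',292.8,245,.018)]:
    print('scene',n,at('scene',u,v,z).round(4))
import cv2
t=cv2.imread('pics/top0.png'); cv2.imwrite('pics/topc.png',cv2.resize(t[140:350,130:470],None,fx=2.35,fy=2.35,interpolation=cv2.INTER_CUBIC))
t=cv2.imread('pics/scene0.png'); cv2.imwrite('pics/scenec.png',cv2.resize(t[160:420,250:450],None,fx=2.3,fy=2.3,interpolation=cv2.INTER_CUBIC)); 
E
```

```text
top grate [ 0.609  -0.1149  0.018 ]
top post_top [0.5809 0.0101 0.2   ]
top stand [0.5828 0.0011 0.    ]
top outlet [ 0.7003 -0.0222  0.106 ]
top ring [0.4919 0.0258 0.2075]
top ringbox [0.4937 0.0258 0.2075]
top mug [0.4532 0.2812 0.    ]
top mouth [0.4579 0.2888 0.085 ]
top mug2 [0.4145 0.1753 0.    ]
top lid [0.4325 0.4526 0.    ]
top bowl [ 0.395  -0.2094  0.    ]
scene stand [0.5807 0.0129 0.    ]
scene post [0.5848 0.0182 0.2   ]
scene ring [0.4954 0.0316 0.2075]
scene mouth [0.4525 0.2923 0.085 ]
scene mug [0.4703 0.275  0.    ]
scene grate [0.6587 0.058  0.018 ]
```

View pics/topc.png

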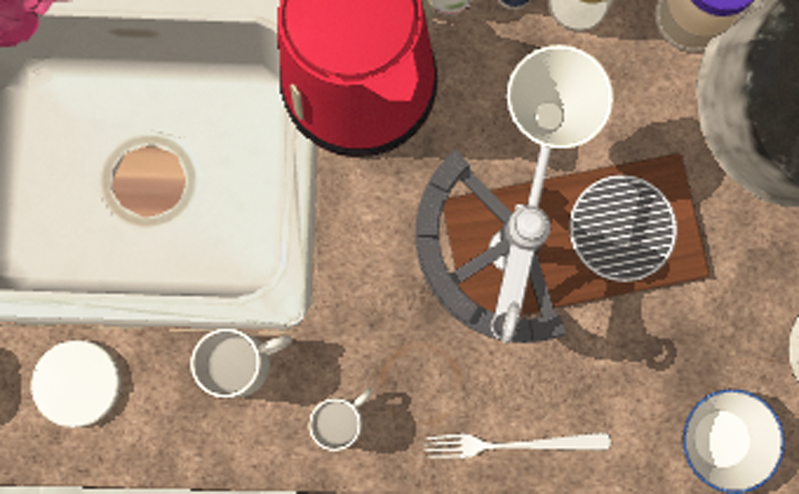

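View pics/scenec.png

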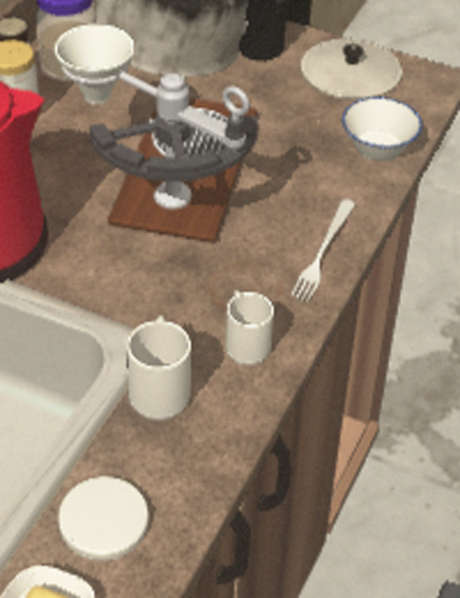

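```bash
cat >> h.py <<'E'
from scipy.spatial.transform import Rotation as Rn
def pose():
    o=bot.get_obs(); w,x,y,z=o['tool_rot']; return o,np.array(o['eef_pos']),Rn.from_quat([x,y,z,w]).as_matrix()
def yawof(R): return np.degrees(np.arctan2(R[1,0],R[0,0]))
def Rdown(yaw):
    a=np.radians(yaw); x=np.array([np.cos(a),np.sin(a),0]); z=np.array([0,0,-1.]); return np.column_stack([x,np.cross(z,x),z])
def plan(wps,grip,smax=.038,start=None,level=True):
    """wps: (x,y,z,yaw) world; prints rows"""
    if start is None: _,p,R=pose()
    else: p,R=start
    out=[]
    for w in wps:
        pt=np.array(w[:3]); Rt=Rdown(w[3])
        dv=Rn.from_matrix(R.T@Rt).as_rotvec(degrees=True)
        n=max(1,int(np.ceil(np.linalg.norm(pt-p)/smax)),int(np.ceil(np.abs(dv).max()/4)))
        p0=p.copy();R0=R.copy()
        for i in range(1,n+1):
            tg=p0+(pt-p0)*i/n; Rg=R0@Rn.from_rotvec(dv*i/n,degrees=True).as_matrix()
            d=np.round(R.T@(tg-p)/.12,3); r=np.round(Rn.from_matrix(R.T@Rg).as_rotvec(degrees=True)/4,2)
            r=np.clip(r,-1,1)
            out.append((d,r)); p=p+R@(d*.12); R=R@Rn.from_rotvec(r*4,degrees=True).as_matrix()
    s=['%g %g %g %g %g %g %g'%((grip,)+tuple(d+0.)+tuple(r+0.)) for d,r in out]
    for i in range(0,len(s),12): print('; '.join(s[i:i+12])); print()
    print(len(s),'rows end',p.round(4),'yaw',yawof(R).round(2))
def st():
    o,p,R=pose(); print('t',round(float(o['t']),2),'p',p.round(4),'yaw',yawof(R).round(2),'tilt',np.round(R[:2,2],4),'q',o['q'].round(2),'F',o['contact_force'].round(2),'w',round(float(o['gripper_width']),3))
E
python3 - <<'E'
from h import *
st()
plan([(0.30,-.55,.36,-55),(0.46,-.25,.36,-28),(.47,-.05,.36,-5)],-1)
# triangulate mug mouth
def tri(a,b):
    c1,d1=ray('top',*a);c2,d2=ray('scene',*b);A=np.column_stack([d1,-d2]);s=np.linalg.lstsq(A,c2-c1,rcond=None)[0];return (c1+d1*s[0]).round(4),(c2+d2*s[1]).round(4)
print(tri((224.9,292.5),(319.1,310.2)),tri((355.9,233.8),(322.1,193)))
E
```

```text
t 2.85 p [ 0.1636 -0.6549  0.2313] yaw -75.97 tilt [ 0. -0.] q [ 1.22  0.48  0.02  1.56 -0.01  1.11 -0.08] F [0.12 0.23 1.05] w 1.002
-1 -0.095 -0.219 -0.179 0 0 -0.87; -1 -0.082 -0.225 -0.178 0 0 -0.88; -1 -0.068 -0.229 -0.179 0 0 -0.87; -1 -0.054 -0.233 -0.179 0 0 -0.88; -1 -0.04 -0.235 -0.179 0 0 -0.87; -1 -0.025 -0.238 -0.178 0 0 -0.87; -1 -0.143 -0.281 0 0 0 -0.75; -1 -0.127 -0.287 0 0 0 -0.75; -1 -0.113 -0.294 0 0 0 -0.75; -1 -0.097 -0.3 0 0 0 -0.75; -1 -0.081 -0.304 0 0 0 -0.75; -1 -0.065 -0.308 0 0 0 -0.75

-1 -0.049 -0.311 0 0 0 -0.75; -1 -0.033 -0.313 0 0 0 -0.75; -1 -0.016 -0.315 0 0 0 -0.75; -1 -0.118 -0.252 0 0 0 -0.96; -1 -0.101 -0.259 0 0 0 -0.96; -1 -0.084 -0.265 0 0 0 -0.96; -1 -0.065 -0.27 0 0 0 -0.96; -1 -0.048 -0.274 0 0 0 -0.95; -1 -0.029 -0.277 -0.001 0 0 -0.96

21 rows end [ 0.47   -0.05    0.3601] yaw -5.01
(array([0.458 , 0.2896, 0.08  ]), array([0.4547, 0.2882, 0.0797])) (array([0.5819, 0.0094, 0.1941]), array([0.588 , 0.012 , 0.1948]))
```

Call:
apply_moves --moves "-1 -0.095 -0.219 -0.179 0 0 -0.87; -1 -0.082 -0.225 -0.178 0 0 -0.88; -1 -0.068 -0.229 -0.179 0 0 -0.87; -1 -0.054 -0.233 -0.179 0 0 -0.88; -1 -0.04 -0.235 -0.179 0 0 -0.87; -1 -0.025 -0.238 -0.178 0 0 -0.87; -1 -0.143 -0.281 0 0 0 -0.75; -1 -0.127 -0.287 0 0 0 -0.75; -1 -0.113 -0.294 0 0 0 -0.75; -1 -0.097 -0.3 0 0 0 -0.75; -1 -0.081 -0.304 0 0 0 -0.75; -1 -0.065 -0.308 0 0 0 -0.75"

```text
t: 3.85
eef_pos: [0.4072, -0.3483, 0.3602]
tool_rot: [0.0, 0.949, -0.316, 0.0]
contact_force: [1.4, 0.0, -1.2]
gripper_width: 1.001
```

Call:
apply_moves --moves "-1 -0.049 -0.311 0 0 0 -0.75; -1 -0.033 -0.313 0 0 0 -0.75; -1 -0.016 -0.315 0 0 0 -0.75; -1 -0.118 -0.252 0 0 0 -0.96; -1 -0.101 -0.259 0 0 0 -0.96; -1 -0.084 -0.265 0 0 0 -0.96; -1 -0.065 -0.27 0 0 0 -0.96; -1 -0.048 -0.274 0 0 0 -0.95; -1 -0.029 -0.277 -0.001 0 0 -0.96"

```text
t: 4.6
eef_pos: [0.4697, -0.0484, 0.3603]
tool_rot: [0.0, 0.999, -0.042, 0.0]
contact_force: [0.8, 0.0, 0.5]
gripper_width: 1.001
```

```bash
python3 - <<'E'
from h import *
st()
p=imaging.read_camera('wrist'); save(p,'w1.png')
plan([(.455,.29,.30,20)],-1)
E
```

```text
t 4.6 p [ 0.4697 -0.0484  0.3603] yaw -4.84 tilt [ 0.0006 -0.0005] q [ 0.51  0.07 -0.57  1.81  0.04  1.27 -0.15] F [0.75 0.01 0.52] w 1.001
-1 -0.036 -0.304 0.057 0 0 -0.67; -1 -0.021 -0.306 0.057 -0.01 -0.01 -0.67; -1 -0.007 -0.306 0.057 0 0 -0.67; -1 0.007 -0.306 0.057 -0.01 0 -0.67; -1 0.021 -0.306 0.057 0 -0.01 -0.67; -1 0.036 -0.304 0.056 0 0 -0.66; -1 0.05 -0.302 0.057 -0.01 0 -0.67; -1 0.064 -0.3 0.056 0 -0.01 -0.67; -1 0.077 -0.296 0.057 -0.01 0 -0.67

9 rows end [0.455 0.29  0.3  ] yaw 19.99
```

View pics/w1.png

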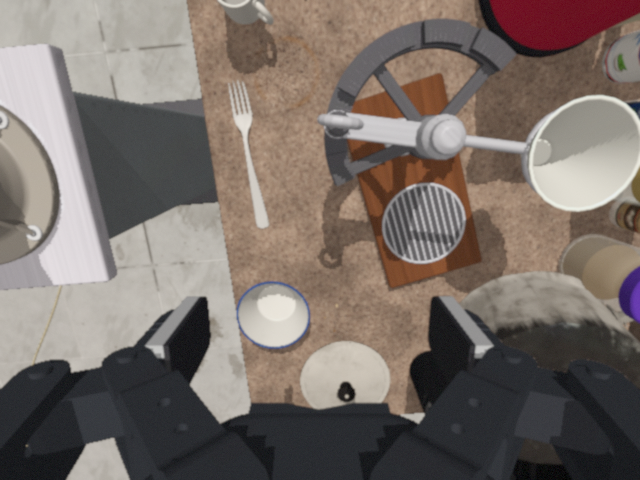

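Call:
apply_moves --moves "-1 -0.036 -0.304 0.057 0 0 -0.67; -1 -0.021 -0.306 0.057 0 0 -0.67; -1 -0.007 -0.306 0.057 0 0 -0.67; -1 0.007 -0.306 0.057 0 0 -0.67; -1 0.021 -0.306 0.057 0 0 -0.67; -1 0.036 -0.304 0.056 0 0 -0.66; -1 0.05 -0.302 0.057 0 0 -0.67; -1 0.064 -0.3 0.056 0 0 -0.67; -1 0.077 -0.296 0.057 0 0 -0.67; -1 0 0 0 0 0 0"

```text
t: 5.48
eef_pos: [0.4574, 0.288, 0.298]
tool_rot: [-0.002, 0.985, 0.171, -0.001]
contact_force: [-1.2, 0.0, 1.2]
gripper_width: 0.999
```

```bash
cat >> h.py <<'E'
MW=np.array([[1.0, 0.0002, -0.0011, -0.0014], [0.0001, 0.9635, 0.2677, -0.068], [0.0011, -0.2677, 0.9635, -0.1429]])
def atw(u,v,z,p,R):
    d=np.array([(u-318.8886)/367.025,(v-238.791)/367.025,1]); c=p+R@MW[:,3]; d=R@(MW[:,:3]@d); return c+d*(z-c[2])/d[2]
E
python3 - <<'E'
from h import *
st(); o,P,R=pose()
p=imaging.read_camera('wrist'); save(p,'w2.png')
for n in ['mug','mug_mouth']:
    for d in nets.spot_point(p,n): print(n,np.round(d['location'],1),round(d['score'],2),atw(*d['location'],0 if n=='mug' else .085,P,R).round(4))
for d in nets.outline_of(p,'mug'): print(d['rect'],d['score'])
P1=np.array([.4697,-.0484,.3603]);R1=Rdown(-4.84)
for n,u,v,z in [('post',443,137,.2),('ring',337,122,.2075),('ringbot',337,122,.19),('grate',424.5,222.5,.018),('notchline',413,37,.146),('lid',345,376,0)]: print(n,atw(u,v,z,P1,R1).round(4))
E
python3 -c "
import cv2;t=cv2.imread('pics/w1.png');cv2.imwrite('pics/w1c.png',cv2.resize(t[10:270,300:560],None,fx=2.3,fy=2.3,interpolation=cv2.INTER_CUBIC))"
```

```text
t 5.48 p [0.4574 0.288  0.298 ] yaw 19.71 tilt [-0.0022  0.0046] q [ 0.02  0.3  -0.84  1.75  0.23  1.19 -0.54] F [-1.22  0.02  1.23] w 0.999
mug [322.1 206.5] 0.97 [0.4633 0.2771 0.    ]
mug [252.  268.8] 0.92 [0.4064 0.1714 0.    ]
mug_mouth [237.7 280.2] 0.76 [0.4013 0.1889 0.085 ]
mug_mouth [318.1 208.7] 0.66 [0.4546 0.288  0.085 ]
[284.1, 165.6, 352.4, 259.2] 0.9
[216.3, 242.9, 269.0, 303.1] 0.85
[190.3, 318.0, 216.4, 388.7] 0.44
post [0.5721 0.011  0.2   ]
ring [0.4885 0.0293 0.2075]
ringbot [0.4894 0.0298 0.19  ]
grate [ 0.6066 -0.104   0.018 ]
notchline [0.5629 0.0965 0.146 ]
lid [ 0.4839 -0.3486  0.    ]
```

View pics/w2.png

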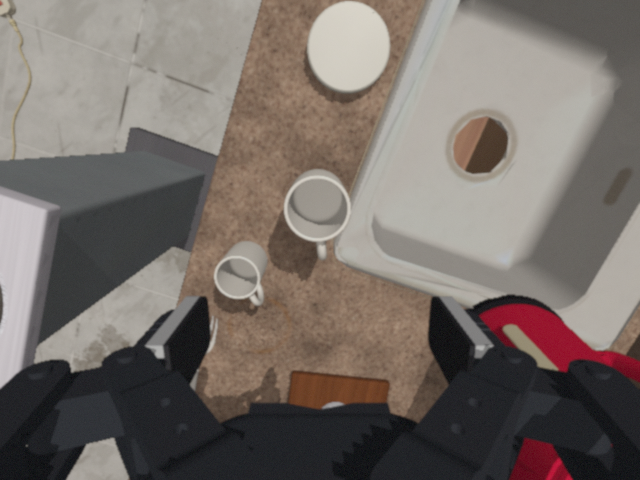

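View pics/w1c.png

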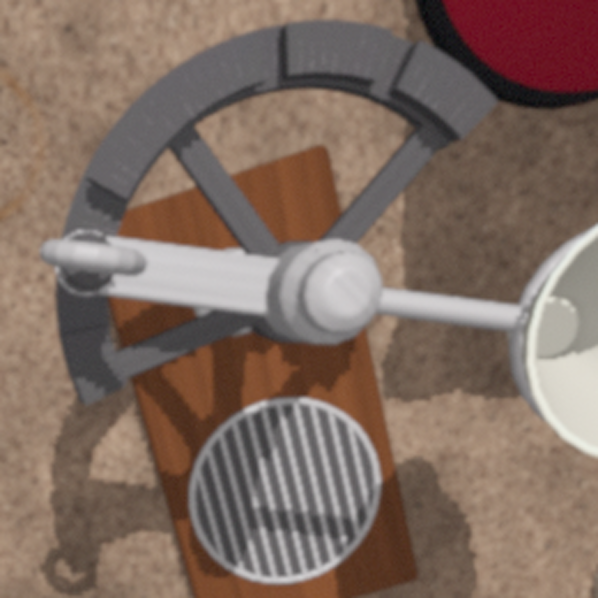

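```bash
python3 - <<'E'
from h import *
o,P,R=pose()
for u,v,z in [(317.5,206,.085),(285,206,.085),(351,206,.085),(321,250,.073),(318,171,.085)]: print(atw(u,v,z,P,R).round(4))
plan([(.4557,.2882,.028,21)],-1)
E
```

```text
[0.457  0.2806 0.085 ]
[0.4268 0.2702 0.085 ]
[0.4882 0.2913 0.085 ]
[0.4763 0.2354 0.073 ]
[0.4464 0.3129 0.085 ]
-1 -0.002 -0.01 0.282 0 0 -0.06; -1 -0.002 -0.011 0.282 0 0 -0.07; -1 -0.002 -0.01 0.282 0 0 -0.06; -1 -0.002 -0.011 0.282 0.01 0 -0.06; -1 -0.002 -0.01 0.282 0 0 -0.07; -1 -0.001 -0.011 0.282 0 0 -0.06; -1 -0.002 -0.01 0.282 0 0 -0.07; -1 -0.002 -0.01 0.282 0 0 -0.06

8 rows end [0.4557 0.2882 0.0279] yaw 21.0
```

```bash
python3 - <<'E'
from h import *
st(); o,P,R=pose()
p=imaging.read_camera('wrist'); save(p,'w3.png')
for n in ['mug','mug_mouth']:
    for d in nets.spot_point(p,n): print(n,np.round(d['location'],1),round(d['score'],2),atw(*d['location'],0 if n=='mug' else .085,P,R).round(4))
for d in nets.outline_of(p,'mug')[:1]:
    print(d['rect'],d['score'])
    l,t,r,b=d['rect']
    print('mid',atw((l+r)/2,206,.085,P,R))
st()
E
python3 -c "
import cv2;t=cv2.imread('pics/w3.png');cv2.imwrite('pics/w3c.png',cv2.resize(t[150:290,220:380],None,fx=4,fy=4,interpolation=cv2.INTER_CUBIC))"
```

```text
t 5.68 p [0.4608 0.2795 0.2987] yaw 18.96 tilt [ 0.0001 -0.0009] q [ 0.03  0.29 -0.84  1.76  0.23  1.2  -0.54] F [ 0.82 -0.31  0.86] w 1.002
mug [252.9 260.8] 0.66 [0.4069 0.1722 0.    ]
mug [317.5 197.7] 0.59 [0.4584 0.2752 0.    ]
mug_mouth [314.9 199.9] 0.67 [0.4526 0.2855 0.085 ]
mug_mouth [236.8 268.7] 0.62 [0.3995 0.1915 0.085 ]
[213.6, 234.2, 266.6, 295.7] 0.95
mid [0.38496589 0.2558459  0.085     ]
t 5.88 p [0.4609 0.2793 0.299 ] yaw 18.92 tilt [ 0.0008 -0.0006] q [ 0.03  0.29 -0.84  1.76  0.23  1.2  -0.54] F [ 0.22 -0.53  0.84] w 1.002
```

View pics/w3c.png

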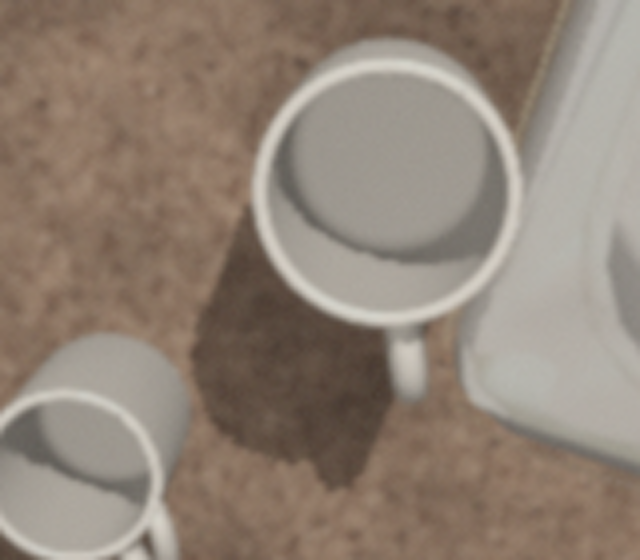

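```bash
python3 - <<'E'
from h import *
plan([(.4547,.2882,.028,21)],-1,smax=.03)
E
```

```text
-1 -0.003 -0.009 0.226 0 0 -0.05; -1 -0.002 -0.009 0.226 0 0 -0.05; -1 -0.003 -0.009 0.225 0 0 -0.06; -1 -0.002 -0.009 0.226 0 0 -0.05; -1 -0.003 -0.008 0.226 0.01 0 -0.05; -1 -0.002 -0.009 0.226 0 0 -0.05; -1 -0.003 -0.009 0.226 0 -0.01 -0.05; -1 -0.002 -0.009 0.226 0 0 -0.06; -1 -0.002 -0.008 0.225 0 0 -0.05; -1 -0.002 -0.009 0.226 0 0 -0.05

10 rows end [0.4547 0.2882 0.028 ] yaw 21.0
```

Descend partway first (to about z 0.14) and check alignment.

Call:
apply_moves --moves "-1 -0.003 -0.015 0.226 0 0 -0.08; -1 -0.002 -0.015 0.226 0 0 -0.08; -1 -0.003 -0.015 0.225 0 0 -0.08; -1 -0.002 -0.015 0.226 0 0 -0.08; -1 -0.003 -0.015 0.226 0 0 -0.08; -1 -0.002 -0.015 0.226 0 0 -0.08; -1 0 0 0 0 0 0"

```text
t: 6.47
eef_pos: [0.4527, 0.2873, 0.1318]
tool_rot: [0.002, 0.983, 0.182, -0.004]
contact_force: [-0.3, 0.3, 0.4]
gripper_width: 1.0
```

```bash
python3 - <<'E'
from h import *
st(); p=imaging.read_camera('wrist'); save(p,'w4.png')
st();plan([(.4547,.2882,.028,21)],-1,smax=.03)
E
```

```text
t 6.47 p [0.4527 0.2873 0.1318] yaw 20.94 tilt [-0.0063 -0.0044] q [-0.08  0.48 -0.76  1.93  0.42  0.9  -0.69] F [-0.31  0.28  0.38] w 1.0
t 6.52 p [0.4538 0.2884 0.1344] yaw 20.94 tilt [-0.004  -0.0028] q [-0.08  0.48 -0.76  1.93  0.42  0.9  -0.69] F [ 0.43 -0.12  0.57] w 0.996
-1 0.003 0.001 0.222 0 0.02 0; -1 0.002 0.001 0.221 0.01 0.01 -0.01; -1 0.002 0.001 0.222 0 0.02 0; -1 0.002 0.001 0.221 0.01 0.02 -0.01

4 rows end [0.4547 0.2882 0.0281] yaw 21.02
```

View pics/w4.png

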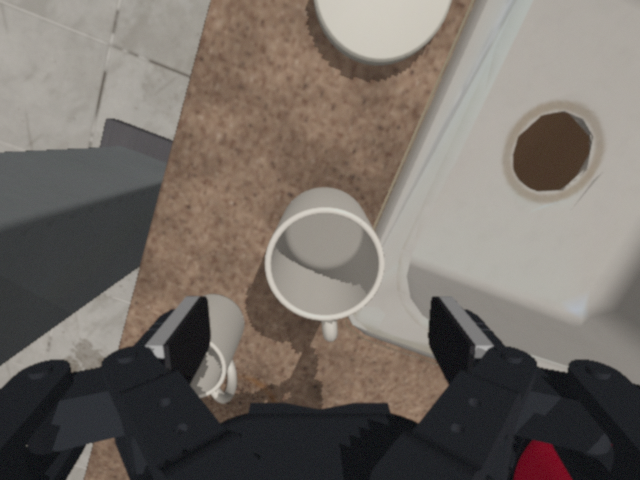

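Call:
apply_moves --moves "-1 0.006 0.001 0.222 0 0.02 0; -1 0.005 0.001 0.221 0.01 0.02 0; -1 0.005 0.001 0.222 0 0.02 0; -1 0.004 0.001 0.221 0.01 0.02 0; -1 0 0 0 0 0 0"

```text
t: 6.93
eef_pos: [0.457, 0.2889, 0.0278]
tool_rot: [-0.0, 0.983, 0.181, 0.001]
contact_force: [-0.9, -0.6, -0.2]
gripper_width: 0.998
```

```bash
python3 - <<'E'
from h import *
st(); p=imaging.read_camera('wrist'); save(p,'w5.png'); st()
E
```

```text
t 6.93 p [0.457  0.2889 0.0278] yaw 20.89 tilt [0.0018 0.0005] q [-0.17  0.63 -0.65  1.99  0.58  0.71 -0.82] F [-0.9  -0.55 -0.15] w 0.998
t 6.98 p [0.4576 0.2899 0.0299] yaw 20.92 tilt [0.0034 0.0018] q [-0.17  0.63 -0.65  1.99  0.58  0.71 -0.82] F [0.55 0.2  0.14] w 1.0
```

View pics/w5.png

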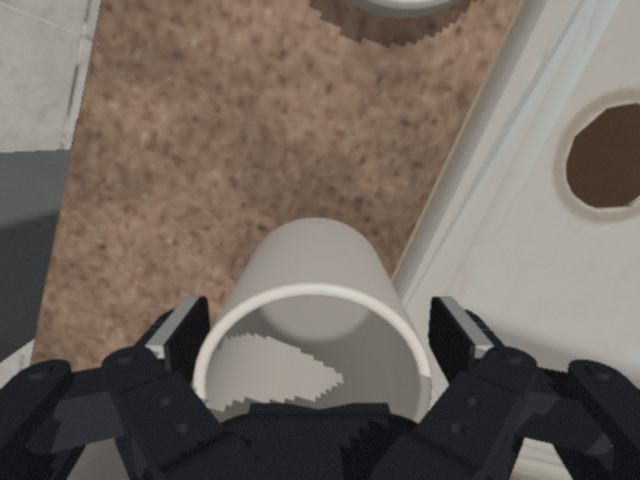

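Call:
apply_moves --moves "0.3 0 0 0 0 0 0; 0.3 0 0 0 0 0 0; 0.3 0 0 0 0 0 0; 0.3 0 0 0 0 0 0; 0.3 0 0 0 0 0 0; 0.3 0 0 0 0 0 0" --force 30

```text
t: 7.48
eef_pos: [0.4585, 0.2916, 0.0325]
tool_rot: [-0.002, 0.983, 0.182, 0.004]
contact_force: [-2.5, -0.9, 5.4]
gripper_width: 0.764
```

```bash
python3 - <<'E'
from h import *
st(); p=imaging.read_camera('wrist'); save(p,'w6.png'); st()
E
```

```text
t 7.48 p [0.4585 0.2916 0.0325] yaw 20.96 tilt [0.0076 0.0046] q [-0.17  0.63 -0.65  1.99  0.58  0.71 -0.82] F [-2.52 -0.88  5.42] w 0.764
t 7.53 p [0.4586 0.2916 0.0325] yaw 20.96 tilt [0.0076 0.0046] q [-0.17  0.63 -0.65  1.99  0.58  0.71 -0.82] F [-3.06 -1.17  6.3 ] w 0.758
```

View pics/w6.png

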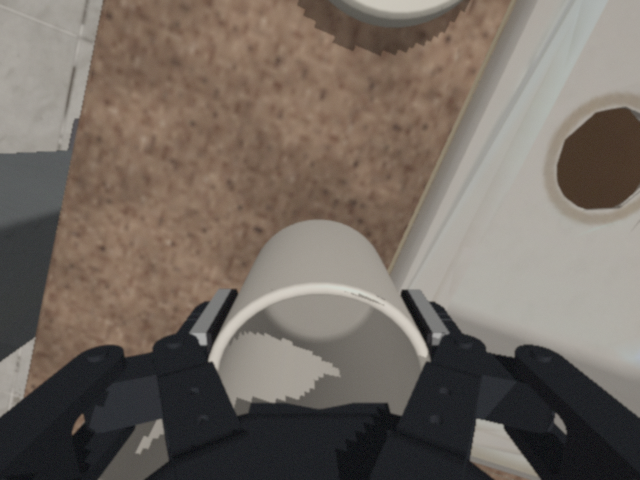

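```bash
python3 - <<'E'
from h import *
plan([(.4585,.2916,.14,21),(.47,.27,.31,30),(.53,.08,.34,60),(.60,-.07,.33,90)],0.3,smax=.03)
t=cv2.imread('pics/top0.png')
g=cv2.resize(t[205:270,360:435],None,fx=8,fy=8,interpolation=cv2.INTER_CUBIC); cv2.imwrite('pics/g.png',g)
# predicted grate circle
for cx,cy in [(.6066,-.104),(.609,-.115),(.606,-.109)]:
    pts=np.array([proj('top',(cx+.055*np.cos(a),cy+.055*np.sin(a),.018)) for a in np.linspace(0,2*np.pi,40)]); print(pts.min(0).round(1),pts.max(0).round(1))
E
```

```text
0.3 0.002 0 -0.224 -0.01 -0.03 0; 0.3 0.001 -0.001 -0.224 0 -0.03 0; 0.3 0.001 0 -0.224 -0.01 -0.03 -0.01; 0.3 0.001 0 -0.224 0 -0.04 0; 0.3 0.004 0.034 -0.236 0 0 -0.37; 0.3 0.003 0.033 -0.236 0 0 -0.38; 0.3 0.002 0.034 -0.236 0 0 -0.37; 0.3 0.002 0.034 -0.237 0 0 -0.38; 0.3 0 0.034 -0.236 0 0 -0.37; 0.3 0 0.034 -0.236 0 0 -0.38; 0.3 -0.045 0.203 -0.031 0 0 -0.94; 0.3 -0.058 0.199 -0.032 0 0 -0.93

0.3 -0.071 0.195 -0.031 0 0 -0.94; 0.3 -0.083 0.19 -0.031 0 0 -0.94; 0.3 -0.096 0.184 -0.031 0 0 -0.94; 0.3 -0.108 0.178 -0.032 0 0 -0.93; 0.3 -0.119 0.17 -0.031 0 0 -0.94; 0.3 -0.129 0.162 -0.031 0 0 -0.94; 0.3 -0.099 0.141 0.01 0 0 -0.94; 0.3 -0.108 0.135 0.011 0 0 -0.93; 0.3 -0.116 0.127 0.01 0 0 -0.94; 0.3 -0.125 0.119 0.01 0 0 -0.94; 0.3 -0.132 0.111 0.011 0 0 -0.94; 0.3 -0.139 0.102 0.01 0 0 -0.93

0.3 -0.145 0.093 0.01 0 0 -0.94; 0.3 -0.151 0.082 0.011 0 0 -0.94

26 rows end [ 0.5999 -0.0699  0.33  ] yaw 90.0
[371.1 214.4] [415.7 258.7]
[375.6 213.6] [420.2 257.9]
[373.2 214.7] [417.8 259. ]
```

View pics/g.png

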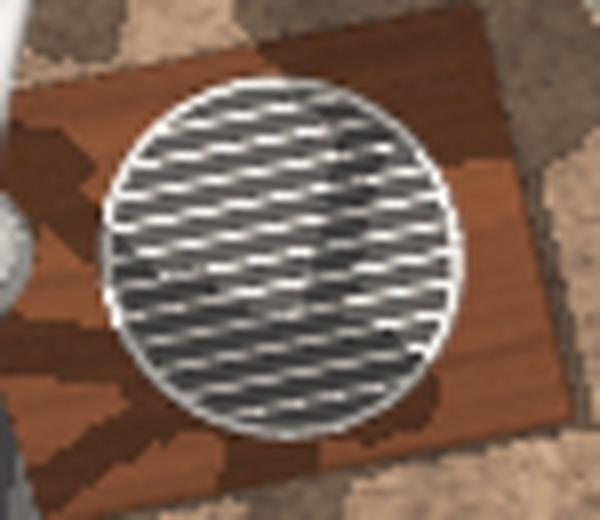

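Call:
apply_moves --moves "0.3 0.002 0 -0.224 -0.01 -0.03 0; 0.3 0.001 -0.001 -0.224 0 -0.03 0; 0.3 0.001 0 -0.224 -0.01 -0.03 0; 0.3 0.001 0 -0.224 0 -0.03 0; 0.3 0.004 0.034 -0.236 0 0 -0.37; 0.3 0.003 0.033 -0.236 0 0 -0.38; 0.3 0.002 0.034 -0.236 0 0 -0.37; 0.3 0.002 0.034 -0.237 0 0 -0.38; 0.3 0 0.034 -0.236 0 0 -0.37; 0.3 0 0.034 -0.236 0 0 -0.38; 0.3 0 0 -0.1 0 0 0; 0.3 0 0 0 0 0 0" --force 40

```text
t: 8.53
eef_pos: [0.4707, 0.2706, 0.3232]
tool_rot: [-0.0, 0.966, 0.258, 0.002]
contact_force: [0.2, 1.3, -3.4]
gripper_width: 0.761
```

```bash
python3 - <<'E'
from h import *
p=imaging.read_camera('scene'); save(p,'s7.png'); st()
plan([(.53,.08,.34,60),(.60,-.09,.33,90)],0.3,smax=.03)
E
python3 -c "
import cv2;t=cv2.imread('pics/s7.png');cv2.imwrite('pics/s7c.png',t[100:420,150:500])"
```

```text
t 8.58 p [0.4698 0.2699 0.3206] yaw 29.93 tilt [ 0.0004 -0.0001] q [ 0.09  0.29 -0.89  1.72  0.24  1.25 -0.33] F [ 0.34  0.03 -3.93] w 0.76
0.3 -0.044 0.203 -0.02 0 0 -0.94; 0.3 -0.058 0.199 -0.02 0 0 -0.94; 0.3 -0.07 0.195 -0.02 0 0 -0.94; 0.3 -0.083 0.191 -0.02 0 0 -0.94; 0.3 -0.096 0.184 -0.021 0 0 -0.94; 0.3 -0.107 0.177 -0.02 0 0 -0.94; 0.3 -0.119 0.171 -0.02 0 0 -0.94; 0.3 -0.13 0.162 -0.02 0 0 -0.94; 0.3 -0.117 0.152 0.01 0 0 -0.94; 0.3 -0.126 0.143 0.011 0 0 -0.93; 0.3 -0.136 0.135 0.01 0 0 -0.94; 0.3 -0.144 0.126 0.011 0 0 -0.94

0.3 -0.152 0.117 0.01 0 0 -0.94; 0.3 -0.16 0.106 0.011 0 0 -0.93; 0.3 -0.166 0.095 0.01 0 0 -0.94; 0.3 -0.172 0.084 0.011 0.01 0 -0.94

16 rows end [ 0.5999 -0.09    0.33  ] yaw 90.01
```

View pics/s7c.png

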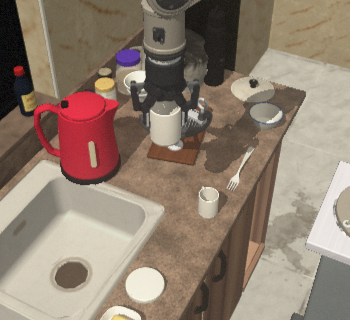

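Call:
apply_moves --moves "0.3 -0.044 0.203 -0.02 0 0 -0.94; 0.3 -0.058 0.199 -0.02 0 0 -0.94; 0.3 -0.07 0.195 -0.02 0 0 -0.94; 0.3 -0.083 0.191 -0.02 0 0 -0.94; 0.3 -0.096 0.184 -0.021 0 0 -0.94; 0.3 -0.107 0.177 -0.02 0 0 -0.94; 0.3 -0.119 0.171 -0.02 0 0 -0.94; 0.3 -0.13 0.162 -0.02 0 0 -0.94; 0.3 -0.117 0.152 0.01 0 0 -0.94; 0.3 -0.126 0.143 0.011 0 0 -0.93; 0.3 -0.136 0.135 0.01 0 0 -0.94; 0.3 -0.144 0.126 0.011 0 0 -0.94"

```text
t: 9.58
eef_pos: [0.5642, -0.0062, 0.3312]
tool_rot: [-0.001, 0.792, 0.611, -0.003]
contact_force: [-0.2, 0.5, -3.4]
gripper_width: 0.758
```

Call:
apply_moves --moves "0.3 -0.152 0.117 0.01 0 0 -0.94; 0.3 -0.16 0.106 0.011 0 0 -0.93; 0.3 -0.166 0.095 0.01 0 0 -0.94; 0.3 -0.172 0.084 0.011 0.01 0 -0.94; 0.3 0 0 0 0 0 0; 0.3 0 0 0 0 0 0"

```text
t: 10.08
eef_pos: [0.5993, -0.0918, 0.3256]
tool_rot: [-0.003, 0.708, 0.706, -0.003]
contact_force: [-0.3, 0.8, -3.2]
gripper_width: 0.758
```

```bash
python3 - <<'E'
from h import *
p=imaging.read_camera('top'); save(p,'t8.png'); 
for d in nets.spot_point(p,'mug_mouth'): print(np.round(d['location'],1),d['score'])
p=imaging.read_camera('scene'); save(p,'s8.png'); st()
for d in nets.spot_point(p,'mug_mouth'): print(np.round(d['location'],1),d['score'])
p=imaging.read_camera('wrist'); save(p,'w8.png'); st()
print(proj('top',(.6,-.09,.37)),proj('scene',(.6,-.09,.37)))
E
python3 -c "
import cv2
a=cv2.imread('pics/t8.png')[130:330,290:500];b=cv2.imread('pics/s8.png')[60:300,200:440]
cv2.imwrite('pics/ts8.png',cv2.hconcat([cv2.resize(a,(400,380)),cv2.resize(b,(380,380))]))"
```

```text
[272.6 316.3] 0.9
[427.5 206.7] 0.64
[416.2 210.5] 0.22
t 10.23 p [ 0.5995 -0.0887  0.3276] yaw 90.15 tilt [-0.005  -0.0002] q [ 0.71  0.43 -0.92  1.56  0.35  1.33  1.33] F [ 0.3   0.42 -3.92] w 0.762
[334.9 114.8] 0.59
t 10.33 p [ 0.5998 -0.0889  0.3284] yaw 90.17 tilt [-0.0038 -0.0009] q [ 0.71  0.43 -0.92  1.56  0.35  1.33  1.33] F [-0.16 -0.61 -3.04] w 0.757
[427.16112435 208.67465011] [335.88520855 115.2260347 ]
```

View pics/ts8.png

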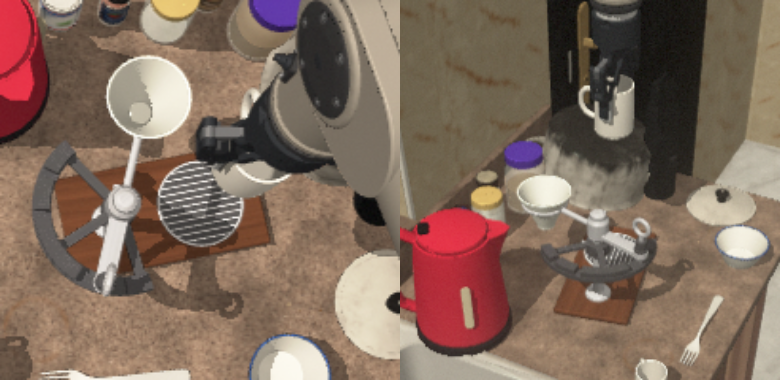

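View pics/w8.png

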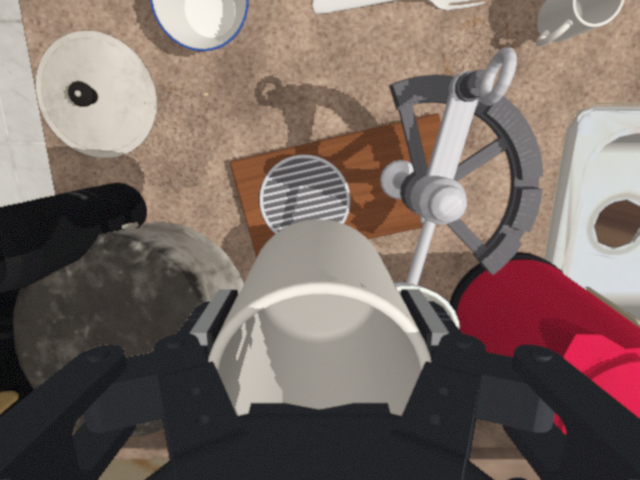

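```bash
python3 - <<'E'
from h import *
for z in (.376,.381): print(at('top',427.5,206.7,z).round(4),at('scene',334.9,114.8,z).round(4))
c1,d1=ray('top',427.5,206.7);c2,d2=ray('scene',334.9,114.8);A=np.column_stack([d1,-d2]);s=np.linalg.lstsq(A,c2-c1,rcond=None)[0];print((c1+d1*s[0]).round(4),(c2+d2*s[1]).round(4))
_,P,R=pose()
# rim ellipse left/right in wrist: cols 210..432, compare
for u,v in [(321,290)]: print('rim near edge',atw(u,v,.381,P,R).round(4))
for u,v,z in [(304.5,199,.018),(443,200,.2),(497,72,.2075)]: print(atw(u,v,z,P,R).round(4))
E
```

```text
[ 0.602 -0.089  0.376] [ 0.5984 -0.0809  0.376 ]
[ 0.6009 -0.0876  0.381 ] [ 0.5944 -0.0728  0.381 ]
[ 0.6034 -0.0906  0.37  ] [ 0.6031 -0.0907  0.37  ]
rim near edge [ 0.5712 -0.0898  0.381 ]
[ 0.6052 -0.1089  0.018 ]
[0.5764 0.0017 0.2   ]
[0.4896 0.027  0.2075]
```

```bash
python3 - <<'E'
from h import *
plan([(.6013,-.108,.28,90),(.6013,-.108,.085,90)],0.3,smax=.03)
E
```

```text
0.3 -0.08 0.007 0.202 -0.03 0.01 0.02; 0.3 -0.079 0.006 0.201 -0.02 0 0.02; 0.3 0 0 0.232 0 0 0; 0.3 0 0 0.232 0 0 0; 0.3 0 0 0.232 0 0 0; 0.3 0 0.001 0.233 0 0 0; 0.3 0 0 0.232 0 0 0; 0.3 0 0 0.232 0 0 0; 0.3 0 0 0.232 0 0 0

9 rows end [ 0.6013 -0.108   0.085 ] yaw 90.01
```

Call:
apply_moves --moves "0.3 -0.08 0.007 0.202 -0.03 0.01 0.02; 0.3 -0.079 0.006 0.201 -0.02 0 0.02; 0.3 0 0 0.232 0 0 0; 0.3 0 0 0.232 0 0 0; 0.3 0 0 0.232 0 0 0; 0.3 0 0 0.232 0 0 0; 0.3 0 0 0.232 0 0 0; 0.3 0 0 0.232 0 0 0; 0.3 0 0 0.2 0 0 0; 0.3 0 0 0 0 0 0; 0.3 0 0 0 0 0 0"

```text
t: 11.25
eef_pos: [0.601, -0.1088, 0.0888]
tool_rot: [-0.001, 0.707, 0.707, -0.001]
contact_force: [-0.2, 0.5, -2.2]
gripper_width: 0.759
```

```bash
python3 - <<'E'
from h import *
p=imaging.read_camera('scene'); save(p,'s9.png'); st()
plan([(.6013,-.108,.055,90)],0.3,smax=.01)
E
python3 -c "
import cv2
b=cv2.imread('pics/s9.png')[100:300,220:440]
cv2.imwrite('pics/s9c.png',cv2.resize(b,None,fx=2.7,fy=2.7))"
```

```text
t 11.3 p [ 0.6024 -0.1088  0.0903] yaw 89.94 tilt [0.0012 0.    ] q [ 0.64  0.67 -0.78  1.79  0.57  0.93  1.18] F [ 0.96  0.18 -2.22] w 0.758
0.3 0.002 -0.002 0.074 0 0 0; 0.3 0.001 -0.003 0.073 0.01 0 -0.01; 0.3 0.002 -0.002 0.074 0 0 0; 0.3 0.001 -0.002 0.073 0.01 0 0

4 rows end [ 0.6013 -0.1081  0.0551] yaw 89.98
```

View pics/s9c.png

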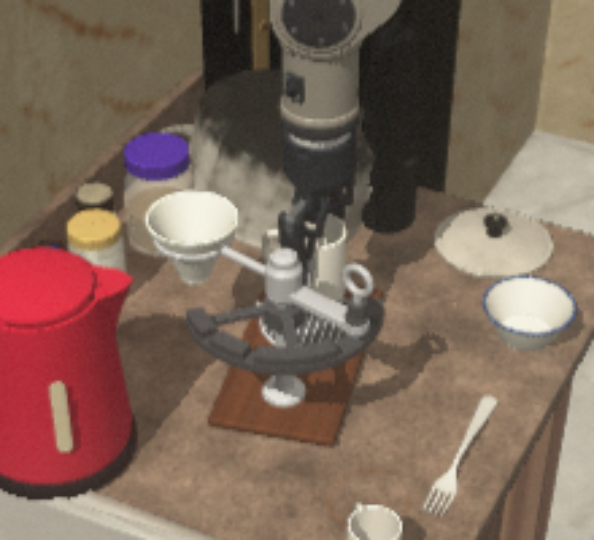

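Call:
apply_moves --moves "0.3 0.002 -0.002 0.074 0 0 0; 0.3 0.001 -0.003 0.073 0 0 0; 0.3 0.002 -0.002 0.074 0 0 0; 0.3 0.001 -0.002 0.06 0 0 0; 0.3 0 0 0 0 0 0; 0.3 0 0 0 0 0 0"

```text
t: 11.8
eef_pos: [0.6002, -0.1088, 0.055]
tool_rot: [-0.0, 0.708, 0.707, -0.0]
contact_force: [-0.2, -0.2, -3.0]
gripper_width: 0.753
```

Call:
apply_moves --moves "0.3 0 0 0.02 0 0 0; 0.3 0 0 0.01 0 0 0; 0.3 0 0 0 0 0 0"

```text
t: 12.05
eef_pos: [0.6007, -0.1088, 0.0519]
tool_rot: [0.0, 0.708, 0.707, -0.0]
contact_force: [-0.2, -0.1, -4.1]
gripper_width: 0.763
```

Call:
apply_moves --moves "0.3 0 0 0.01 0 0 0; 0.3 0 0 0.01 0 0 0; 0.3 0 0 0 0 0 0"

```text
t: 12.3
eef_pos: [0.6011, -0.1088, 0.0507]
tool_rot: [0.001, 0.708, 0.706, -0.0]
contact_force: [-2.8, -0.6, 5.0]
gripper_width: 0.762
```

Call:
apply_moves --moves "0 0 0 0 0 0 0; -0.4 0 0 0 0 0 0; -0.6 0 0 0 0 0 0; -0.8 0 0 0 0 0 0; -1 0 0 0 0 0 0; -1 0 0 0 0 0 0; -1 0 0 0 0 0 0"

```text
t: 12.88
eef_pos: [0.6008, -0.1088, 0.0495]
tool_rot: [0.0, 0.708, 0.707, 0.0]
contact_force: [-0.2, 0.2, -0.3]
gripper_width: 0.998
```

```bash
python3 - <<'E'
from h import *
st(); p=imaging.read_camera('wrist'); save(p,'w10.png'); st()
plan([(.601,-.1088,.30,90)],-1,smax=.03)
E
```

```text
t 12.88 p [ 0.6008 -0.1088  0.0495] yaw 89.9 tilt [ 0.0004 -0.0002] q [ 0.62  0.72 -0.75  1.81  0.62  0.87  1.14] F [-0.16  0.17 -0.26] w 0.998
t 12.93 p [ 0.6007 -0.1088  0.0495] yaw 89.9 tilt [ 0.0003 -0.0002] q [ 0.62  0.72 -0.75  1.81  0.62  0.87  1.14] F [-0.39 -0.41  0.21] w 0.999
-1 0 0 -0.232 0 0 0; -1 0 0.001 -0.232 0 0 -0.01; -1 0 0 -0.232 0 0 0; -1 0 0 -0.232 0 0 0; -1 0 0.001 -0.232 0 0 0; -1 0 0 -0.232 0 0 -0.01; -1 -0.001 0 -0.232 0 0 0; -1 0 0.001 -0.231 0 0 0; -1 0 0 -0.232 0 0 0

9 rows end [ 0.601  -0.1088  0.3   ] yaw 89.98
```

View pics/w10.png

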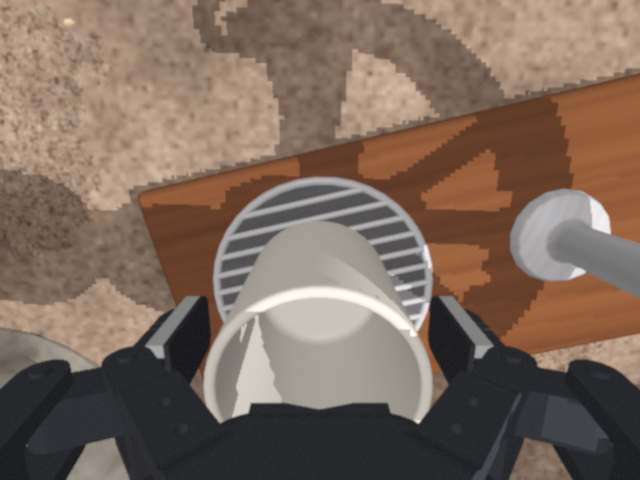

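Call:
apply_moves --moves "-1 0 0 -0.1 0 0 0; -1 0 0 -0.232 0 0 0; -1 0 0 -0.232 0 0 0; -1 0 0 -0.232 0 0 0; -1 0 0 -0.232 0 0 0; -1 0 0 -0.232 0 0 0; -1 0 0 -0.232 0 0 0; -1 0 0 -0.232 0 0 0; -1 0 0 -0.232 0 0 0; -1 0 0 -0.1 0 0 0; -1 0 0 0 0 0 0; -1 0 0 0 0 0 0"

```text
t: 13.93
eef_pos: [0.6005, -0.1087, 0.2965]
tool_rot: [0.001, 0.708, 0.707, 0.0]
contact_force: [-0.0, 0.0, -0.9]
gripper_width: 1.004
```

```bash
python3 - <<'E'
from h import *
p=imaging.read_camera('wrist'); save(p,'w11.png'); st()
p=imaging.read_camera('top'); save(p,'t11.png'); st()
plan([(.49,.027,.33,80)],-1,smax=.035)
E
python3 -c "
import cv2
b=cv2.imread('pics/t11.png')[140:300,300:450]
cv2.imwrite('pics/t11c.png',cv2.resize(b,None,fx=3.7,fy=3.7))"
```

```text
t 13.98 p [ 0.5999 -0.1089  0.2952] yaw 89.9 tilt [-0.0013 -0.0005] q [ 0.74  0.46 -0.91  1.6   0.37  1.27  1.34] F [-0.89 -0.08 -0.2 ] w 0.998
t 14.03 p [ 0.5996 -0.1089  0.2946] yaw 89.91 tilt [-0.0024 -0.0002] q [ 0.73  0.46 -0.91  1.6   0.37  1.27  1.34] F [-0.16  0.29 -1.  ] w 1.0
-1 0.189 -0.153 -0.049 -0.01 0 0.41; -1 0.184 -0.158 -0.049 0 0 0.42; -1 0.179 -0.163 -0.049 -0.01 0 0.41; -1 0.175 -0.168 -0.049 0 0 0.41; -1 0.169 -0.174 -0.049 -0.01 0.01 0.41; -1 0.165 -0.178 -0.049 0 0 0.42

6 rows end [0.49  0.027 0.33 ] yaw 79.99
```

View pics/w11.png

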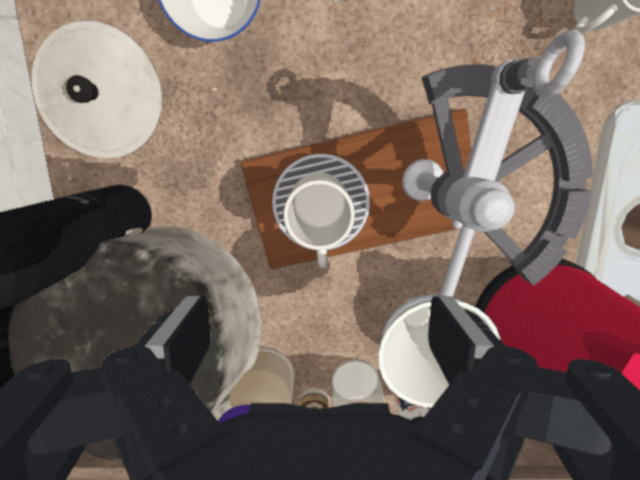

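View pics/t11c.png

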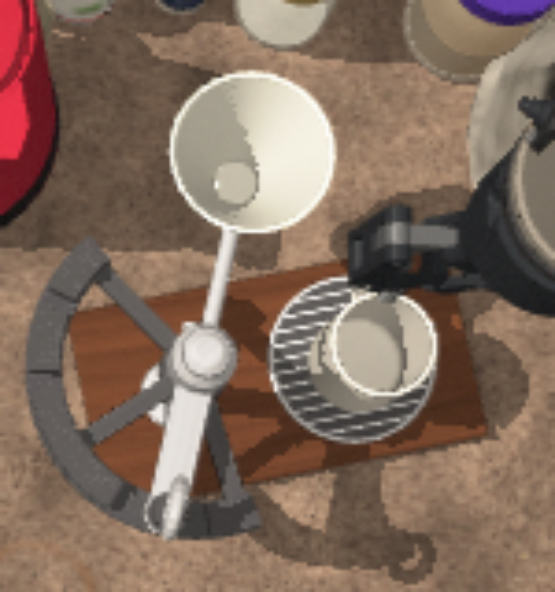

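```bash
python3 - <<'E'
from h import *
P=np.array([.5999,-.1089,.2952]);R=Rdown(89.9)
print('mouth',atw(319.5,215,.103,P,R).round(4),'grate',atw(321.5,203.5,.018,P,R).round(4),'post',atw(492,205,.2,P,R).round(4),'ring',atw(561,62,.2075,P,R).round(4))
f=lambda x,y:(300+x/3.7,140+y/3.7)
print('mouthtop',at('top',*f(383,343),.103).round(4))
pc=at('top',*f(208,352),.2); print('post',pc.round(4))
post=np.array([.583,.0095])
for n,x,y in [('a',42,372),('b',68,293),('slotL',120,495),('slotR',212,510)]:
    q=at('top',*f(x,y),.146); d=q[:2]-post; print(n,q.round(4),np.degrees(np.arctan2(d[1],d[0])).round(1),np.linalg.norm(d).round(4))
q=at('top',*f(175,505),.2075);d=q[:2]-post; print('ring',q.round(4),np.degrees(np.arctan2(d[1],d[0])),np.linalg.norm(d))
E
```

```text
mouth [ 0.602  -0.1101  0.103 ] grate [ 0.6062 -0.1078  0.018 ] post [0.5752 0.0031 0.2   ] ring [0.4907 0.0288 0.2075]
mouthtop [ 0.6023 -0.1097  0.103 ]
post [0.5782 0.0094 0.2   ]
a [0.5721 0.0997 0.146 ] 96.9 0.0908
b [0.6193 0.0856 0.146 ] 64.5 0.0843
slotL [0.5018 0.0529 0.146 ] 151.9 0.0921
slotR [ 0.4945 -0.0005  0.146 ] -173.6 0.089
ring [0.4927 0.0272 0.2075] 168.8990777006774 0.0920205289979774
```

Call:
apply_moves --moves "-1 0.189 -0.153 -0.049 -0.01 0 0.41; -1 0.184 -0.158 -0.049 0 0 0.42; -1 0.179 -0.163 -0.049 -0.01 0 0.41; 0.3 0.175 -0.168 -0.049 0 0 0.41; 0.3 0.169 -0.174 -0.049 -0.01 0.01 0.41; 0.3 0.165 -0.178 -0.049 0 0 0.42; 0.3 0 0 0.1 0 0 0.2; 0.3 0 0 0 0 0 0; 0.3 0 0 0 0 0 0"

```text
t: 14.78
eef_pos: [0.4902, 0.0262, 0.3179]
tool_rot: [-0.0, 0.771, 0.637, -0.0]
contact_force: [-0.1, -0.7, -1.0]
gripper_width: 0.352
```

```bash
python3 - <<'E'
from h import *
st();p=imaging.read_camera('wrist'); save(p,'w12.png'); o,P,R=pose(); st()
for d in nets.spot_point(p,'ring'): print(np.round(d['location'],1),round(d['score'],2),atw(*d['location'],.2075,P,R).round(4))
st()
E
```

```text
t 14.78 p [0.4902 0.0262 0.3179] yaw 79.19 tilt [-0.0005 -0.0002] q [ 0.7   0.21 -0.99  1.82  0.19  1.21  1.03] F [-0.07 -0.74 -1.01] w 0.352
t 14.83 p [0.4908 0.026  0.3183] yaw 79.14 tilt [0.0003 0.0004] q [ 0.7   0.21 -0.99  1.82  0.19  1.21  1.03] F [ 0.07 -0.81  0.36] w 0.347
[324.4 237.3] 0.61 [0.4926 0.028  0.2075]
t 14.88 p [0.4911 0.026  0.3186] yaw 79.11 tilt [0.0008 0.0008] q [ 0.7   0.21 -0.99  1.82  0.19  1.21  1.03] F [-0.54  0.12 -0.09] w 0.355
```

View pics/w12.png

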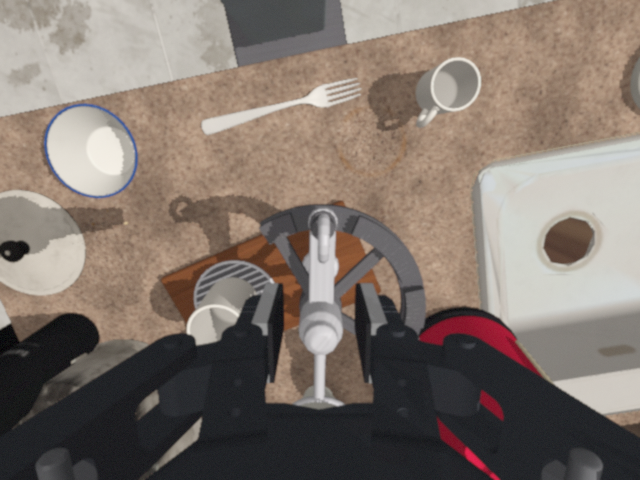

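```bash
python3 - <<'E'
from h import *
plan([(.4922,.0278,.235,79)],0.3,smax=.02)
E
```

```text
0.3 0.003 0.001 0.139 0 0 0.01; 0.3 0.003 0.001 0.14 0 -0.01 0; 0.3 0.004 0.002 0.139 0.01 0 0.01; 0.3 0.003 0.001 0.14 0 0 0; 0.3 0.003 0.001 0.139 0 0 0.01

5 rows end [0.4922 0.0278 0.235 ] yaw 78.99
```

Call:
apply_moves --moves "0.3 0.003 0.001 0.139 0 0 0.01; 0.3 0.003 0.001 0.14 0 -0.01 0; 0.3 0.004 0.002 0.139 0.01 0 0.01; 0.3 0.003 0.001 0.14 0 0 0; 0.3 0.003 0.001 0.139 0 0 0.01; 0.3 0 0 0 0 0 0; 0.3 0 0 0 0 0 0"

```text
t: 15.47
eef_pos: [0.492, 0.0284, 0.2351]
tool_rot: [-0.0, 0.771, 0.636, -0.0]
contact_force: [-0.1, -0.4, 0.4]
gripper_width: 0.351
```

```bash
python3 - <<'E'
from h import *
st();p=imaging.read_camera('wrist'); save(p,'w13.png'); o,P,R=pose(); st()
for d in nets.spot_point(p,'ring'): print(np.round(d['location'],1),round(d['score'],2),atw(*d['location'],.2075,P,R).round(4))
E
```

```text
t 15.47 p [0.492  0.0284 0.2351] yaw 79.03 tilt [-0.0007  0.0007] q [ 0.63  0.31 -0.96  1.93  0.29  1.05  0.93] F [-0.07 -0.43  0.41] w 0.351
t 15.52 p [0.4926 0.0287 0.2361] yaw 79.03 tilt [0.0013 0.0005] q [ 0.64  0.3  -0.96  1.93  0.29  1.05  0.93] F [0.28 0.89 0.42] w 0.352
[318.  277.9] 0.69 [0.4922 0.0267 0.2075]
```

View pics/w13.png

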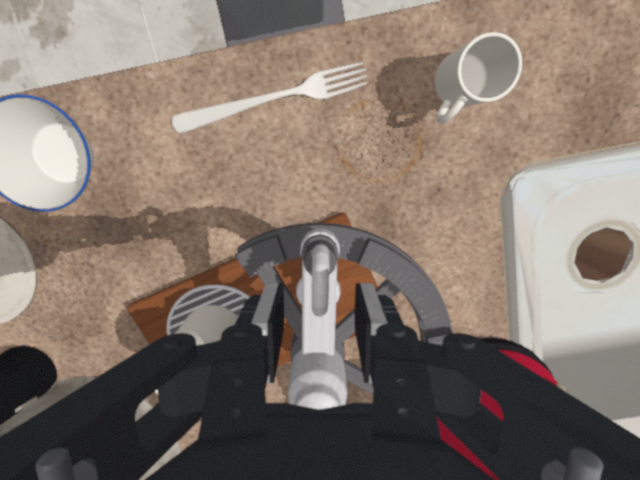

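Call:
apply_moves --moves "0.3 -0.004 0.001 0.09 0 0 0; 0.3 -0.004 0.001 0.09 0 0 0; 0.3 -0.004 0.001 0.085 0 0 0; 0.3 0 0 0.08 0 0 0; 0.3 0 0 0 0 0 0; 0.3 0 0 0 0 0 0"

```text
t: 16.07
eef_pos: [0.4917, 0.0275, 0.1935]
tool_rot: [-0.0, 0.771, 0.637, -0.0]
contact_force: [-0.5, -0.1, -0.2]
gripper_width: 0.353
```

```bash
python3 - <<'E'
from h import *
st();p=imaging.read_camera('wrist'); save(p,'w14.png'); st()
p=imaging.read_camera('scene'); save(p,'s14.png')
E
python3 -c "
import cv2
b=cv2.imread('pics/s14.png')[140:280,250:400]
a=cv2.imread('pics/w14.png')[180:480,200:440]
cv2.imwrite('pics/s14c.png',cv2.hconcat([cv2.resize(b,(480,450),interpolation=cv2.INTER_CUBIC),cv2.resize(a,(320,450))]))"
```

```text
t 16.07 p [0.4917 0.0275 0.1935] yaw 79.09 tilt [-0.0002 -0.0001] q [ 0.6   0.36 -0.93  1.98  0.35  0.98  0.88] F [-0.53 -0.1  -0.2 ] w 0.353
t 16.12 p [0.4922 0.0277 0.1941] yaw 79.09 tilt [0.001 0.   ] q [ 0.6   0.36 -0.93  1.97  0.35  0.98  0.88] F [-0.32 -0.01  0.68] w 0.352
```

View pics/s14c.png

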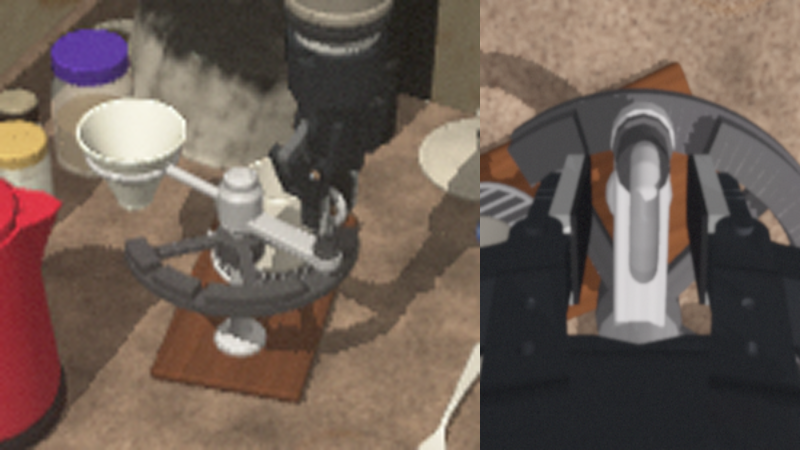

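Call:
apply_moves --moves "1 0 0 0 0 0 0; 1 0 0 0 0 0 0; 1 0 0 0 0 0 0; 1 0 0 0 0 0 0; 1 0 0 0 0 0 0" --force 45

```text
t: 16.58
eef_pos: [0.4926, 0.0275, 0.1948]
tool_rot: [0.001, 0.771, 0.636, 0.001]
contact_force: [-0.4, 0.1, 5.1]
gripper_width: 0.078
```

Call:
apply_moves --moves "1 0 0 -0.03 0 0 0; 1 0 0 -0.03 0 0 0; 1 0 0 0 0 0 0; 1 0 0 0 0 0 0"

```text
t: 16.92
eef_pos: [0.4924, 0.0272, 0.2013]
tool_rot: [0.001, 0.771, 0.636, 0.001]
contact_force: [3.8, -0.4, -8.0]
gripper_width: 0.078
```

```bash
python3 - <<'E'
from h import *
st();p=imaging.read_camera('scene'); save(p,'s15.png'); st()
E
```

```text
t 16.92 p [0.4924 0.0272 0.2013] yaw 79.05 tilt [ 0.002  -0.0002] q [ 0.61  0.35 -0.94  1.97  0.34  0.99  0.89] F [ 3.82 -0.35 -8.01] w 0.078
t 16.97 p [0.4924 0.0272 0.2012] yaw 79.05 tilt [ 0.0018 -0.0002] q [ 0.61  0.35 -0.94  1.97  0.34  0.99  0.89] F [ 4.31 -0.46 -7.95] w 0.082
```

Call:
apply_moves --moves "1 0 0 -0.02 0 0 0; 1 0 0 -0.02 0 0 0; 1 0 0 0 0 0 0; 1 0 0 0 0 0 0"

```text
t: 17.3
eef_pos: [0.4923, 0.0272, 0.2061]
tool_rot: [0.001, 0.771, 0.636, 0.001]
contact_force: [5.2, -1.1, -8.3]
gripper_width: 0.079
```

```bash
cat >> h.py <<'E'
post=np.array([.580,.009])
def arc(dth,n,r,z,grip=1,start=None):
    """swing ring clockwise by dth deg from current measured pose about post, keep z"""
    _,p,R=pose(); th0=np.degrees(np.arctan2(p[1]-post[1],p[0]-post[0])); y0=yawof(R); r0=np.linalg.norm(p[:2]-post)
    print('th0',th0.round(2),'r0',r0.round(4),'yaw',y0.round(2))
    w=[]
    for i in range(1,n+1):
        t=th0-dth*i/n; rr=r0+(r-r0)*i/n; zz=p[2]+(z-p[2])*min(1,i/3)
        w.append((post[0]+rr*np.cos(np.radians(t)),post[1]+rr*np.sin(np.radians(t)),zz,t-90))
    plan(w,grip)
E
python3 - <<'E'
from h import *
st()
arc(24,8,.09,.206)
E
```

```text
t 17.3 p [0.4923 0.0272 0.2061] yaw 79.05 tilt [ 0.0018 -0.0004] q [ 0.61  0.34 -0.94  1.96  0.33  1.    0.89] F [ 5.15 -1.1  -8.34] w 0.079
th0 168.25 r0 0.0895 yaw 79.05
1 0.039 0.001 0 0.03 0 0.95; 1 0.039 0.001 0.001 0 0 0.75; 1 0.039 0 0 0 0 0.75; 1 0.039 0.001 0 0 0 0.75; 1 0.04 0 0 0 0 0.75; 1 0.039 0.001 0 0 0 0.75; 1 0.039 0 0 0 0 0.75; 1 0.039 0.001 0 0 0 0.75

8 rows end [0.5069 0.0616 0.206 ] yaw 54.25
```

```bash
python3 - <<'E'
from h import *
p=imaging.read_camera('scene'); save(p,'s16.png')
p=imaging.read_camera('wrist'); save(p,'w16.png'); st()
E
python3 -c "
import cv2
b=cv2.imread('pics/s16.png')[180:250,310:380]
b0=cv2.imread('pics/s14.png')[180:250,310:380]
a=cv2.imread('pics/w16.png')[230:430,260:380]
r=lambda i,w:cv2.resize(i,(w,450),interpolation=cv2.INTER_CUBIC)
cv2.imwrite('pics/s16c.png',cv2.hconcat([r(b0,260),r(b,260),r(a,270)]))"
```

```text
t 17.4 p [0.4923 0.0272 0.2061] yaw 79.05 tilt [ 0.0017 -0.0004] q [ 0.61  0.34 -0.94  1.96  0.33  1.    0.89] F [ 4.44 -0.52 -9.03] w 0.079
```

View pics/s16c.png

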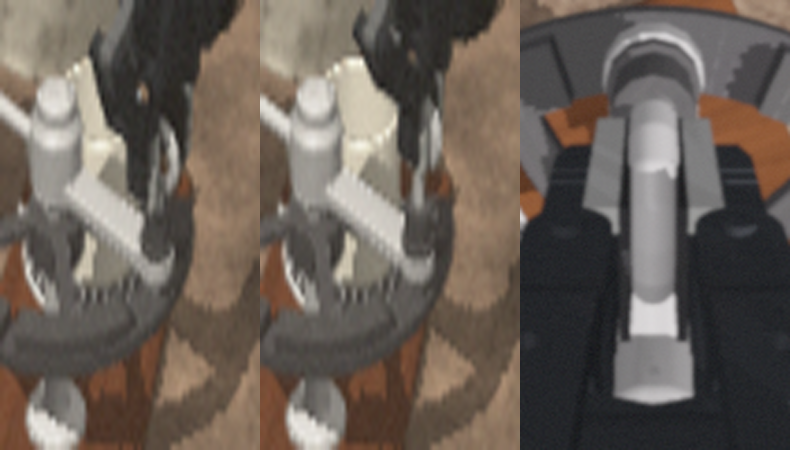

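Call:
apply_moves --moves "1 0.039 0.001 -0.006 0.03 0 0.95; 1 0.039 0.001 0 0 0 0.75; 1 0.039 0 0 0 0 0.75; 1 0.02 0 0 0 0 0.37; 1 0 0 0 0 0 0; 1 0 0 0 0 0 0"

```text
t: 17.9
eef_pos: [0.4971, 0.0436, 0.2069]
tool_rot: [-0.0, 0.83, 0.558, 0.0]
contact_force: [5.2, 0.9, -9.6]
gripper_width: 0.084
```

```bash
python3 - <<'E'
from h import *
st();o,p,R=pose(); print('tool F',(R.T@np.array(o['contact_force'])).round(2))
arc(8,4,.09,.2068)
E
```

```text
t 17.9 p [0.4971 0.0436 0.2069] yaw 67.83 tilt [0.0001 0.0005] q [ 0.54  0.34 -0.9   1.95  0.32  1.    0.68] F [ 5.17  0.94 -9.57] w 0.084
tool F [2.82 4.44 9.57]
th0 157.33 r0 0.0898 yaw 67.83
1 0.026 0 0 0 -0.01 0.62; 1 0.026 0 0.001 0 0 0.5; 1 0.026 0.001 0 0 0 0.5; 1 0.027 0 0 0 0 0.5

4 rows end [0.5026 0.0549 0.2068] yaw 59.35
```

Call:
apply_moves --moves "1 0.026 0.005 0 0 -0.01 0.62; 1 0.026 0.005 0 0 0 0.5; 1 0.026 0.003 0 0 0 0.5; 1 0 0 0 0 0 0; 1 0 0 0 0 0 0"

```text
t: 18.32
eef_pos: [0.5012, 0.0521, 0.2066]
tool_rot: [-0.001, 0.86, 0.511, -0.001]
contact_force: [1.4, 3.2, -9.5]
gripper_width: 0.082
```

```bash
python3 - <<'E'
from h import *
st();o,p,R=pose(); print('tool F',(R.T@np.array(o['contact_force'])).round(2))
arc(8,4,.09,.2068)
E
```

```text
t 18.32 p [0.5012 0.0521 0.2066] yaw 61.45 tilt [-0.0023  0.0004] q [ 0.5   0.34 -0.88  1.94  0.31  1.    0.56] F [ 1.45  3.2  -9.52] w 0.082
tool F [ 3.51 -0.24  9.52]
th0 151.31 r0 0.0898 yaw 61.45
1 0.026 0 -0.001 -0.03 0.01 0.54; 1 0.026 0 0 0 0 0.5; 1 0.026 0 -0.001 0 0 0.5; 1 0.027 0 0 0 0 0.5

4 rows end [0.5079 0.0628 0.2068] yaw 53.29
```

Call:
apply_moves --moves "1 0.026 0.001 -0.001 -0.03 0.01 0.54; 1 0.026 0.001 0 0 0 0.5; 1 0.026 0.001 -0.001 0 0 0.5; 1 0.027 0.001 0 0 0 0.5; 1 0 0 0 0 0 0; 1 0 0 0 0 0 0"

```text
t: 18.82
eef_pos: [0.508, 0.0627, 0.2068]
tool_rot: [-0.0, 0.894, 0.449, -0.0]
contact_force: [-0.4, 5.1, -9.6]
gripper_width: 0.079
```

```bash
python3 - <<'E'
from h import *
st();o,p,R=pose(); print('tool F',(R.T@np.array(o['contact_force'])).round(2))
arc(22,8,.0895,.2068)
E
```

```text
t 18.82 p [0.508  0.0627 0.2068] yaw 53.32 tilt [-0.0007  0.0002] q [ 0.46  0.35 -0.84  1.92  0.31  1.    0.4 ] F [-0.44  5.12 -9.62] w 0.079
tool F [ 3.85 -3.4   9.62]
th0 143.29 r0 0.0898 yaw 53.32
1 0.036 0.001 0 -0.01 0 0.69; 1 0.036 0.001 0 0 0 0.69; 1 0.036 0.002 0 0 0 0.69; 1 0.035 0.001 0 0 0 0.69; 1 0.036 0.001 0 0 0 0.68; 1 0.036 0.001 0 0 0 0.69; 1 0.036 0.001 0 0 0 0.69; 1 0.036 0.002 0 0 0 0.69

8 rows end [0.5336 0.0855 0.2068] yaw 31.28
```

```bash
sed -i 's/^post=.*/post=np.array([.581,.012])/' h.py; python3 - <<'E'
from h import *
arc(30,11,.09,.2068)
E
```

```text
th0 145.23 r0 0.0889 yaw 53.32
1 0.035 -0.001 0 -0.01 0 0.2; 1 0.036 0 0 0 0 0.69; 1 0.035 0 0 0 0 0.68; 1 0.035 0 0 0 0 0.68; 1 0.036 0 0 0 0 0.68; 1 0.035 0 0 0 0 0.68; 1 0.036 0 0 0 0 0.69; 1 0.035 0 0 0 0 0.68; 1 0.036 0 0 0 0 0.68; 1 0.036 0 0 0 0 0.68; 1 0.035 0 0 0 0 0.68

11 rows end [0.5426 0.0934 0.2068] yaw 25.24
```

Call:
apply_moves --moves "1 0.035 -0.001 0 -0.01 0 0.5; 1 0.036 0 0 0 0 0.69; 1 0.035 0 0 0 0 0.68; 1 0.035 0 0 0 0 0.68; 1 0.036 0 0 0 0 0.68; 1 0.035 0 0 0 0 0.68; 1 0 0 0 0 0 0; 1 0 0 0 0 0 0"

```text
t: 19.48
eef_pos: [0.5254, 0.0807, 0.2068]
tool_rot: [0.0, 0.946, 0.323, -0.0]
contact_force: [-0.3, 4.4, -9.5]
gripper_width: 0.075
```

```bash
python3 - <<'E'
from h import *
p=imaging.read_camera('scene'); save(p,'s17.png')
p=imaging.read_camera('top'); save(p,'t17.png'); st();o,p,R=pose(); print('tool F',(R.T@np.array(o['contact_force'])).round(2))
arc(15,6,.09,.2068)
E
python3 -c "
import cv2
b=cv2.imread('pics/s17.png')[110:280,240:420]
a=cv2.imread('pics/t17.png')[130:300,290:450]
r=lambda i,w:cv2.resize(i,(w,400),interpolation=cv2.INTER_CUBIC)
cv2.imwrite('pics/s17c.png',cv2.hconcat([r(b,410),r(a,375)]))"
```

```text
t 19.58 p [0.5253 0.0807 0.2069] yaw 37.68 tilt [ 0.0002 -0.0006] q [ 0.36  0.37 -0.78  1.88  0.3   1.01  0.11] F [ -0.3    5.81 -10.49] w 0.08
tool F [ 3.31 -4.78 10.48]
th0 129.01 r0 0.0884 yaw 37.68
1 0.032 -0.002 0 0.01 0 0.29; 1 0.033 -0.002 0 0 0 0.63; 1 0.032 -0.001 0.001 0 0 0.62; 1 0.032 -0.002 0 0 0 0.63; 1 0.033 -0.001 0 0 0 0.62; 1 0.033 -0.002 0 0 0 0.63

6 rows end [0.5444 0.0942 0.2067] yaw 24.0
```

View pics/s17c.png

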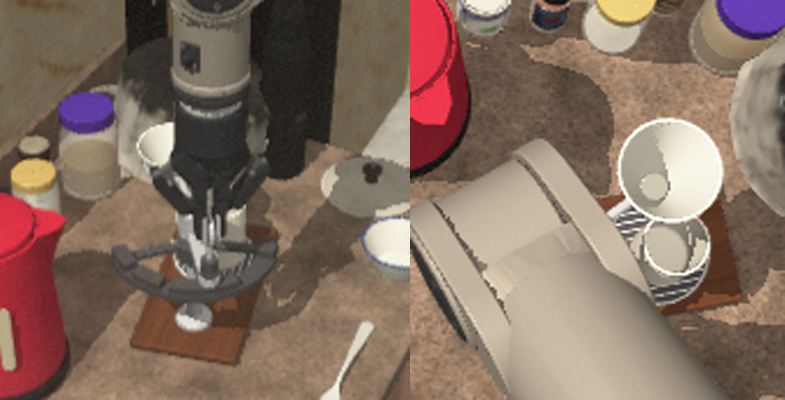

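Call:
apply_moves --moves "1 0.032 -0.004 0 0 0 0.5; 1 0.033 -0.003 0 0 0 0.63; 1 0.032 -0.002 0 0 0 0.62; 1 0.032 -0.002 0 0 0 0.63; 1 0.033 -0.001 0 0 0 0.62; 1 0 0 0 0 0 0; 1 0 0 0 0 0 0"

```text
t: 20.17
eef_pos: [0.5416, 0.091, 0.207]
tool_rot: [0.001, 0.975, 0.222, 0.0]
contact_force: [0.8, 1.4, -10.0]
gripper_width: 0.079
```

```bash
python3 - <<'E'
from h import *
p=imaging.read_camera('wrist'); save(p,'w18.png')
st();o,p,R=pose(); print('tool F',(R.T@np.array(o['contact_force'])).round(2))
arc(5,2,.09,.2068)
E
```

```text
t 20.22 p [0.5416 0.091  0.207 ] yaw 25.6 tilt [ 0.0014 -0.002 ] q [ 0.3   0.39 -0.73  1.85  0.3   1.02 -0.1 ] F [  0.92   1.83 -10.06] w 0.08
tool F [ 1.62 -1.28 10.06]
th0 116.49 r0 0.0883 yaw 25.6
1 0.032 -0.007 0.001 0.03 -0.01 0.4; 1 0.033 -0.006 0 0 0 0.63

2 rows end [0.548  0.0957 0.2069] yaw 21.48
```

View pics/w18.png

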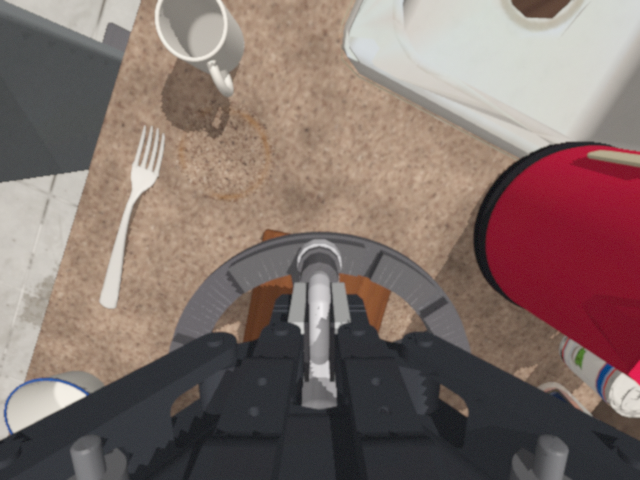

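```bash
python3 -c "
import cv2
a=cv2.imread('pics/w18.png')[220:360,200:470]
cv2.imwrite('pics/w18c.png',cv2.resize(a,None,fx=2.9,fy=2.9,interpolation=cv2.INTER_CUBIC))"
python3 - <<'E'
from h import *
P=np.array([.5416,.091,.207]);_,_,R=pose()
for n,u,v,z in [('notch in',378,295,.146),('notch out',392,268,.146),('slot',233,272,.146),('barrel',319,252,.182),('2nd',430,310,.146)]:
    q=atw(u,v,z,P,R); d=q[:2]-post; print(n,q.round(4),np.degrees(np.arctan2(d[1],d[0])).round(1),np.linalg.norm(d).round(4))
E
```

```text
notch in [0.5826 0.0841 0.146 ] 88.7 0.0721
notch out [0.5819 0.1029 0.146 ] 89.4 0.0909
slot [0.4983 0.0601 0.146 ] 149.8 0.0956
barrel [0.5339 0.1036 0.182 ] 117.2 0.103
2nd [0.6159 0.089  0.146 ] 65.7 0.0845
```

View pics/w18c.png

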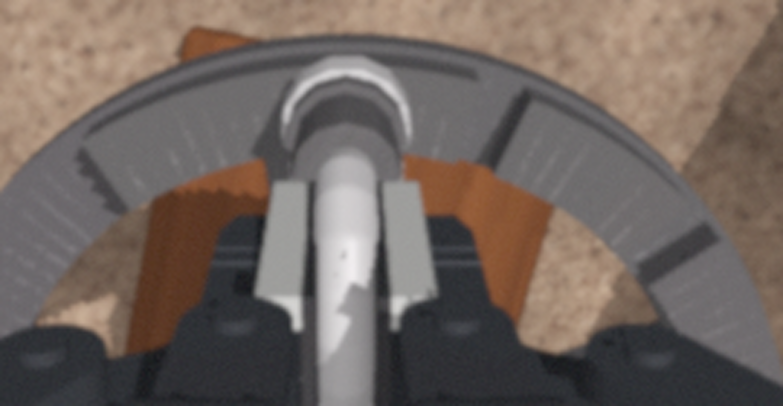

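```bash
python3 - <<'E'
from h import *
P=np.array([.5416,.091,.207]);_,_,R=pose()
for n,u,v,z in [('far mid',378,265,.146),('far out',383,252,.146),('far in',370,276,.146),('near out',364,246,.146),('2nd far',434,307,.146)]:
    q=atw(u,v,z,P,R); d=q[:2]-post; print(n,q.round(4),np.degrees(np.arctan2(d[1],d[0])).round(1),np.linalg.norm(d).round(4))
E
```

```text
far mid [0.5736 0.101  0.146 ] 94.8 0.0893
far out [0.5724 0.1093 0.146 ] 95.0 0.0977
far in [0.5726 0.0928 0.146 ] 96.0 0.0813
near out [0.5608 0.1078 0.146 ] 101.9 0.0979
2nd far [0.617  0.0918 0.146 ] 65.7 0.0876
```

Call:
apply_moves --moves "1 0.031 -0.003 0 0.02 0 0.55; 1 0.031 -0.003 0 0.01 0 0.55; 1 0.031 -0.002 0 0 0 0.5; 1 0 0 0 0 0 0; 1 0 0 0 0 0 0"

```text
t: 20.63
eef_pos: [0.5515, 0.0953, 0.207]
tool_rot: [0.001, 0.986, 0.166, -0.0]
contact_force: [0.8, -3.4, -9.7]
gripper_width: 0.076
```

```bash
python3 - <<'E'
from h import *
st();o,p,R=pose(); print('tool F',(R.T@np.array(o['contact_force'])).round(2))
arc(5,2,.09,.2068)
E
```

```text
t 20.63 p [0.5515 0.0953 0.207 ] yaw 19.13 tilt [ 0.0002 -0.0015] q [ 0.27  0.4  -0.7   1.82  0.3   1.03 -0.21] F [ 0.82 -3.38 -9.68] w 0.076
tool F [-0.33  3.45  9.69]
th0 109.49 r0 0.0883 yaw 19.13
1 0.032 -0.006 0 0.02 0 0.53; 1 0.033 -0.007 0.001 0 0 0.63

2 rows end [0.5585 0.0992 0.2068] yaw 14.49
```

Call:
apply_moves --moves "0.62 0 0 0 0 0 0; 0.62 0 0 0 0 0 0; 0.62 0 0 0 0 0 0; 0.62 0 0 0.04 0 0 0; 0.62 0 0 0.04 0 0 0; 0.62 0 0 0 0 0 0; 0.62 0 0 0 0 0 0"

```text
t: 21.22
eef_pos: [0.5515, 0.0972, 0.1973]
tool_rot: [-0.0, 0.986, 0.166, 0.0]
contact_force: [-0.4, -0.1, 0.0]
gripper_width: 0.191
```

```bash
python3 - <<'E'
from h import *
st();p=imaging.read_camera('wrist'); save(p,'w19.png'); st()
E
python3 -c "
import cv2
a=cv2.imread('pics/w19.png')[200:420,200:470]
cv2.imwrite('pics/w19c.png',cv2.resize(a,None,fx=2.7,fy=2.7,interpolation=cv2.INTER_CUBIC))"
```

```text
t 21.22 p [0.5515 0.0972 0.1973] yaw 19.12 tilt [0.0003 0.0005] q [ 0.26  0.41 -0.7   1.83  0.31  1.01 -0.22] F [-0.37 -0.08  0.03] w 0.191
t 21.27 p [0.5516 0.0972 0.1975] yaw 19.12 tilt [0.0007 0.0006] q [ 0.26  0.41 -0.7   1.83  0.31  1.01 -0.22] F [-0.16 -0.28 -0.13] w 0.188
```

View pics/w19c.png

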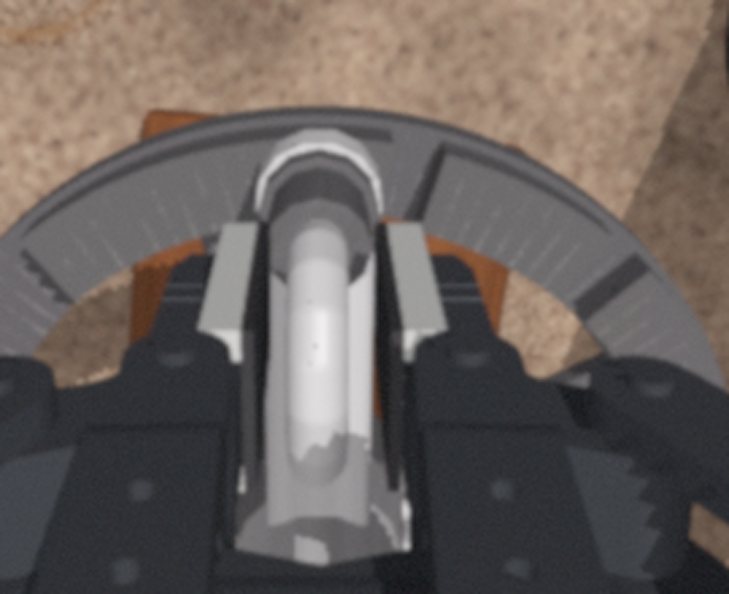

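Call:
apply_moves --moves "0.62 0.017 0 0 0 0 0.25; 0.62 0.017 0 0 0 0 0.25; 0.62 0.017 0 0 0 0 0.25; 0.62 0.013 0 0 0 0 0.25; 0.62 0 0 0 0 0 0"

```text
t: 21.68
eef_pos: [0.5588, 0.0993, 0.1976]
tool_rot: [0.0, 0.991, 0.131, -0.0]
contact_force: [-3.6, -1.6, 1.6]
gripper_width: 0.186
```

Call:
apply_moves --moves "0.62 0.013 0 0 0 0 0.25; 0.62 0.013 0 0 0 0 0.25; 0.62 0 0 0 0 0 0"

```text
t: 21.93
eef_pos: [0.562, 0.1001, 0.1976]
tool_rot: [-0.0, 0.994, 0.113, 0.0]
contact_force: [-4.1, -1.3, 0.9]
gripper_width: 0.189
```

```bash
cat >> h.py <<'E'
def chk():
    st();o,p,R=pose(); d=p[:2]-post; print('tool F',(R.T@np.array(o['contact_force'])).round(2),'th',np.degrees(np.arctan2(d[1],d[0])).round(2),'r',np.linalg.norm(d).round(4))
E
python3 - <<'E'
from h import *
chk()
E
```

```text
t 21.93 p [0.562  0.1001 0.1976] yaw 13.02 tilt [0.0005 0.0001] q [ 0.24  0.42 -0.67  1.81  0.3   1.01 -0.32] F [-4.06 -1.27  0.87] w 0.189
tool F [-4.24  0.33 -0.87] th 102.16 r 0.0901
```

Call:
apply_moves --moves "0.62 0.013 0 0 0 0 0.25; 0.62 0.013 0.0005 0 0 0 0.25; 0.62 0 0 0 0 0 0"

```text
t: 22.18
eef_pos: [0.5651, 0.1007, 0.1976]
tool_rot: [-0.0, 0.995, 0.096, 0.0]
contact_force: [-3.0, -2.8, 2.2]
gripper_width: 0.192
```

Call:
apply_moves --moves "0.62 0.013 0 0 0 0 0.25; 0.62 0.01 0.0005 0 0 0 0.2; 0.62 0 0 0 0 0 0"

```text
t: 22.43
eef_pos: [0.5682, 0.1012, 0.1976]
tool_rot: [-0.0, 0.997, 0.081, 0.001]
contact_force: [-2.6, -1.7, -0.7]
gripper_width: 0.185
```

```bash
python3 - <<'E'
from h import *
p=imaging.read_camera('wrist'); save(p,'w20.png'); chk()
E
python3 -c "
import cv2
a=cv2.imread('pics/w20.png')[200:420,200:470]
cv2.imwrite('pics/w20c.png',cv2.resize(a,None,fx=2.7,fy=2.7,interpolation=cv2.INTER_CUBIC))"
```

```text
t 22.48 p [0.5682 0.1012 0.1976] yaw 9.31 tilt [0.0015 0.0006] q [ 0.22  0.43 -0.65  1.8   0.3   1.02 -0.38] F [-2.8  -1.85  0.2 ] w 0.189
tool F [-3.07  1.38 -0.21] th 98.19 r 0.0901
```

View pics/w20c.png

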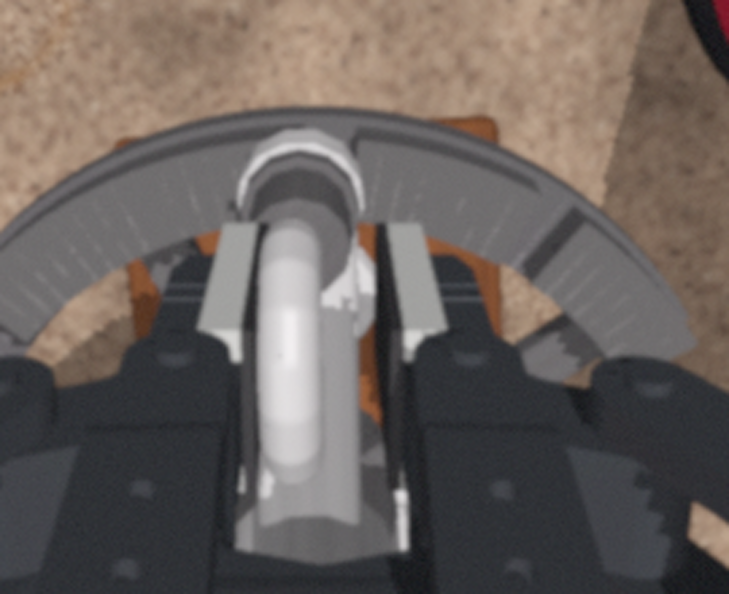

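Call:
apply_moves --moves "0.62 0.01 0 0 0 0 0.19; 0.62 0 0 0 0 0 0; 0.62 0 0 0 0 0 0"

```text
t: 22.73
eef_pos: [0.569, 0.1014, 0.1975]
tool_rot: [-0.0, 0.997, 0.074, 0.0]
contact_force: [-3.0, -2.0, 0.3]
gripper_width: 0.189
```

Call:
apply_moves --moves "0.62 0.01 0.0005 0 0 0 0.19; 0.62 0 0 0 0 0 0; 0.62 0 0 0 0 0 0"

```text
t: 22.98
eef_pos: [0.5705, 0.1019, 0.1977]
tool_rot: [-0.0, 0.998, 0.068, 0.001]
contact_force: [-1.1, -1.3, -1.3]
gripper_width: 0.187
```

Call:
apply_moves --moves "0.62 0.01 0.0005 0 0 0 0.19; 0.62 0 0 0 0 0 0; 0.62 0 0 0 0 0 0"

```text
t: 23.23
eef_pos: [0.5724, 0.1025, 0.1982]
tool_rot: [-0.001, 0.998, 0.061, 0.002]
contact_force: [0.5, -0.0, 0.1]
gripper_width: 0.19
```

```bash
python3 - <<'E'
from h import *
p=imaging.read_camera('wrist'); save(p,'w21.png'); chk()
p=imaging.read_camera('scene'); save(p,'s21.png')
E
python3 -c "
import cv2
a=cv2.imread('pics/w21.png')[200:420,200:470]
b=cv2.imread('pics/s21.png')[150:260,260:370]
r=lambda i,w:cv2.resize(i,(w,400),interpolation=cv2.INTER_CUBIC)
cv2.imwrite('pics/w21c.png',cv2.hconcat([r(a,400),r(b,400)]))"
```

```text
t 23.28 p [0.5723 0.1025 0.1983] yaw 7.04 tilt [0.0032 0.0018] q [ 0.21  0.43 -0.64  1.79  0.3   1.02 -0.42] F [-0.07  0.06 -0.06] w 0.186
tool F [-0.06 -0.07  0.06] th 95.46 r 0.0909
```

View pics/w21c.png

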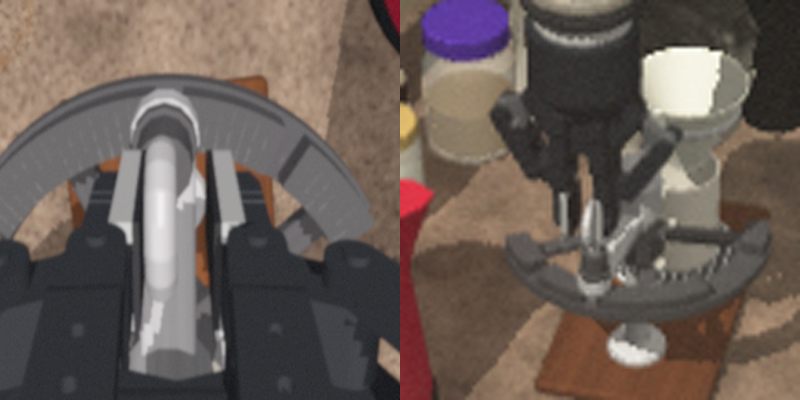

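Call:
apply_moves --moves "0.3 0 0 0 0 0 0; 0.3 0 0 0 0 0 0; 0.3 0 0 -0.05 0 0 0; 0.3 0 0 -0.1 0 0 0; 0.3 0 0 -0.1 0 0 0; 0.3 0 0 -0.1 0 0 0; 0.3 0 0 -0.1 0 0 0; 0.3 0 0 -0.1 0 0 0; 0.3 0 0 -0.1 0 0 0; 0.3 0 0 -0.1 0 0 0; 0.3 0 0 0 0 0 0; 0.3 0 0 0 0 0 0"

```text
t: 24.33
eef_pos: [0.5717, 0.1018, 0.2885]
tool_rot: [-0.0, 0.998, 0.061, 0.001]
contact_force: [0.1, 0.4, -0.1]
gripper_width: 0.348
```

```bash
python3 - <<'E'
from h import *
st();p=imaging.read_camera('wrist'); save(p,'w22.png'); chk()
o,P,R=pose()
for d in nets.spot_point(p,'ring'): print(np.round(d['location'],1),round(d['score'],2),atw(*d['location'],.2075,P,R).round(4),atw(*d['location'],.216,P,R).round(4))
p=imaging.read_camera('scene'); save(p,'s22.png')
for d in nets.spot_point(p,'ring'): print(np.round(d['location'],1),round(d['score'],2),at('scene',*d['location'],.2075).round(4),at('scene',*d['location'],.216).round(4))
E
python3 -c "
import cv2
a=cv2.imread('pics/w22.png')[150:420,180:460]
b=cv2.imread('pics/s22.png')[160:240,280:360]
r=lambda i,w:cv2.resize(i,(w,400),interpolation=cv2.INTER_CUBIC)
cv2.imwrite('pics/w22c.png',cv2.hconcat([r(a,400),r(b,400)]))"
```

```text
t 24.33 p [0.5717 0.1018 0.2885] yaw 7.02 tilt [0.0026 0.0007] q [ 0.24  0.34 -0.67  1.69  0.23  1.19 -0.36] F [ 0.13  0.38 -0.09] w 0.348
t 24.38 p [0.5712 0.1016 0.2876] yaw 7.02 tilt [0.001  0.0004] q [ 0.24  0.34 -0.67  1.69  0.23  1.19 -0.36] F [-0.5  -0.71  0.56] w 0.351
tool F [-0.59  0.64 -0.56] th 96.22 r 0.0901
[311.6 251.7] 0.92 [0.5654 0.0984 0.2075] [0.5652 0.1011 0.216 ]
[161.9 404.8] 0.37 [ 0.4717 -0.0297  0.2075] [ 0.4751 -0.0222  0.216 ]
[312.3 208.7] 0.6 [0.5722 0.0966 0.2075] [0.567 0.106 0.216]
```

View pics/w22c.png

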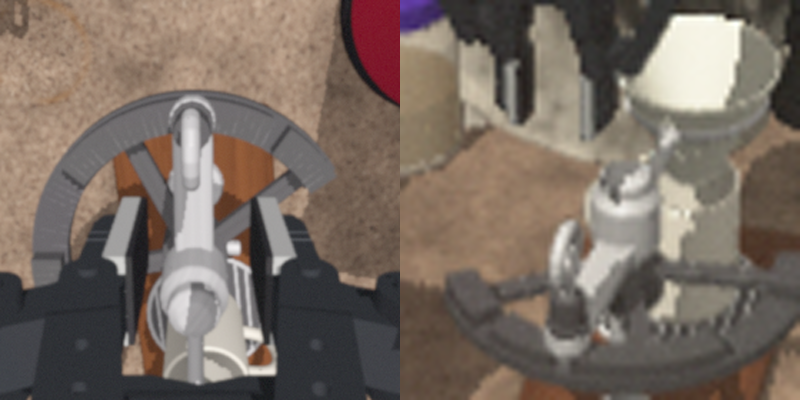

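```bash
python3 - <<'E'
from h import *
for z in (.2075,.216): print(z,proj('scene',(.5654,.0984,z)).round(1),proj('scene',(.5654,.0984+(.003 if z>.21 else 0),z)).round(1), proj('scene',(.4922,.0272,z)).round(1))
a=cv2.imread('pics/scene0.png')[180:230,330:380]; b=cv2.imread('pics/s22.png')[185:235,290:340]
r=lambda i:cv2.resize(i,(400,400),interpolation=cv2.INTER_CUBIC)
cv2.imwrite('pics/cmp.png',cv2.hconcat([r(a),r(b)]))
E
```

```text
0.2075 [314.4 209.9] [314.4 209.9] [352.9 202.4]
0.216 [314.3 207.2] [313.8 207.9] [353.  199.7]
```

View pics/cmp.png

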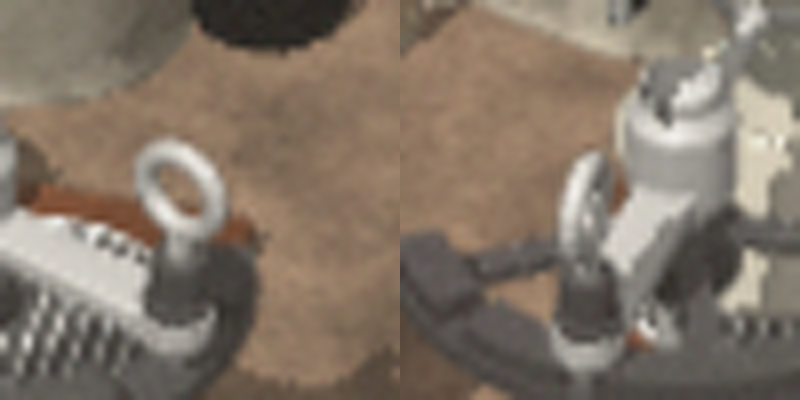

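```bash
python3 - <<'E'
from h import *
plan([(.5665,.1005,.235,10),(.5665,.1005,.198,10)],0.55,smax=.015)
E
```

```text
0.55 -0.009 0.001 0.108 0 0 -0.19; 0.55 -0.01 0.001 0.108 0 0 -0.18; 0.55 -0.009 0.001 0.108 0 0.01 -0.19; 0.55 -0.009 0 0.108 0 0 -0.18; 0.55 0 0 0.103 0 0 0; 0.55 0 0 0.102 0 0 0; 0.55 0 0 0.103 0 0 0

7 rows end [0.5665 0.1005 0.198 ] yaw 9.98
```

Call:
apply_moves --moves "0.55 -0.009 0.001 0.108 0 0 -0.19; 0.55 -0.01 0.001 0.108 0 0 -0.18; 0.55 -0.009 0.001 0.108 0 0 -0.19; 0.55 -0.009 0 0.108 0 0 -0.18; 0.55 0 0 0 0 0 0; 0.55 0 0 0.103 0 0 0; 0.55 0 0 0.102 0 0 0; 0.55 0 0 0.103 0 0 0; 0.55 0 0 0 0 0 0; 0.55 0 0 0 0 0 0"

```text
t: 25.37
eef_pos: [0.5666, 0.1006, 0.198]
tool_rot: [-0.0, 0.996, 0.087, -0.0]
contact_force: [1.0, -0.2, 0.2]
gripper_width: 0.223
```

```bash
python3 - <<'E'
from h import *
p=imaging.read_camera('wrist'); save(p,'w23.png'); chk()
E
python3 -c "
import cv2
a=cv2.imread('pics/w23.png')[200:420,200:470]
cv2.imwrite('pics/w23c.png',cv2.resize(a,None,fx=2,fy=2,interpolation=cv2.INTER_CUBIC))"
```

```text
t 25.42 p [0.5671 0.1009 0.1988] yaw 9.99 tilt [0.0007 0.0007] q [ 0.22  0.42 -0.65  1.8   0.3   1.02 -0.37] F [ 0.46 -0.43 -0.45] w 0.223
tool F [0.38 0.5  0.45] th 98.87 r 0.09
```

View pics/w23c.png

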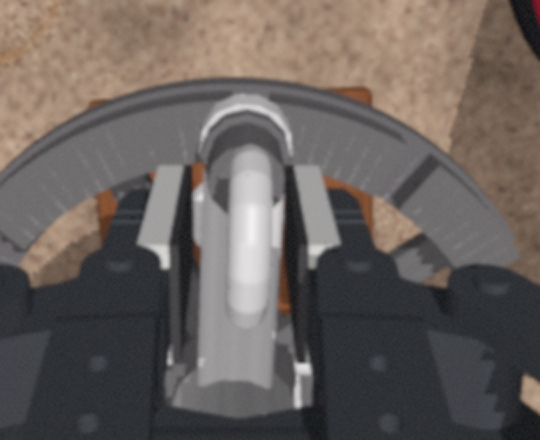

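Call:
apply_moves --moves "0.55 0.02 0 0 0 0 0; 0.55 0.02 0 0 0 0 0; 0.55 0.01 0 0 0 0 0; 0.55 0 0 0 0 0 0"

```text
t: 25.75
eef_pos: [0.5736, 0.102, 0.1994]
tool_rot: [-0.0, 0.996, 0.087, 0.001]
contact_force: [0.2, -0.1, -0.2]
gripper_width: 0.227
```

Call:
apply_moves --moves "0.55 0.01 0 0 0 0 0; 0.55 0 0 0 0 0 0; 0.55 0 0 0 0 0 0"

```text
t: 26.0
eef_pos: [0.5743, 0.102, 0.199]
tool_rot: [-0.0, 0.996, 0.087, 0.001]
contact_force: [0.4, 0.1, 0.2]
gripper_width: 0.226
```

Call:
apply_moves --moves "0.55 0.006 0 0 0 0 0; 0.55 0 0 0 0 0 0; 0.55 0 0 0 0 0 0"

```text
t: 26.25
eef_pos: [0.5748, 0.1021, 0.1989]
tool_rot: [-0.0, 0.996, 0.087, 0.0]
contact_force: [-0.2, -0.3, 1.2]
gripper_width: 0.223
```

Call:
apply_moves --moves "0.55 0.008 0 0 0 0 0; 0.55 0 0 0 0 0 0; 0.55 0 0 0 0 0 0"

```text
t: 26.5
eef_pos: [0.5759, 0.1023, 0.1989]
tool_rot: [-0.0, 0.996, 0.087, 0.001]
contact_force: [-0.6, -0.7, 0.2]
gripper_width: 0.226
```

Call:
apply_moves --moves "0.55 0.008 0 0 0 0 0; 0.55 0 0 0 0 0 0; 0.55 0 0 0 0 0 0"

```text
t: 26.75
eef_pos: [0.5765, 0.1024, 0.1989]
tool_rot: [-0.0, 0.996, 0.087, 0.0]
contact_force: [-1.8, -0.6, 2.1]
gripper_width: 0.226
```

Call:
apply_moves --moves "0.55 0.006 0 0 0 0 0; 0.55 0 0 0 0 0 0; 0.55 0 0 0 0 0 0"

```text
t: 27.0
eef_pos: [0.5768, 0.1025, 0.1988]
tool_rot: [-0.0, 0.996, 0.087, -0.0]
contact_force: [-5.0, -1.0, 2.4]
gripper_width: 0.223
```

Call:
apply_moves --moves "0.55 0.004 0 0 0 0 0; 0.55 0 0 0 0 0 0; 0.55 0 0 0 0 0 0"

```text
t: 27.25
eef_pos: [0.5769, 0.1025, 0.1988]
tool_rot: [0.0, 0.996, 0.087, -0.001]
contact_force: [-6.2, -1.5, 3.6]
gripper_width: 0.225
```

```bash
python3 - <<'E'
from h import *
p=imaging.read_camera('wrist'); save(p,'w24.png'); chk()
E
python3 -c "
import cv2
a=cv2.imread('pics/w24.png')[200:420,200:470]
cv2.imwrite('pics/w24c.png',cv2.resize(a,None,fx=2,fy=2,interpolation=cv2.INTER_CUBIC))"
```

```text
t 27.3 p [0.5769 0.1025 0.1988] yaw 9.99 tilt [-0.0011 -0.0004] q [ 0.22  0.44 -0.65  1.77  0.3   1.03 -0.37] F [-5.55 -1.09  3.84] w 0.224
tool F [-5.65  0.11 -3.83] th 92.6 r 0.0906
```

View pics/w24c.png

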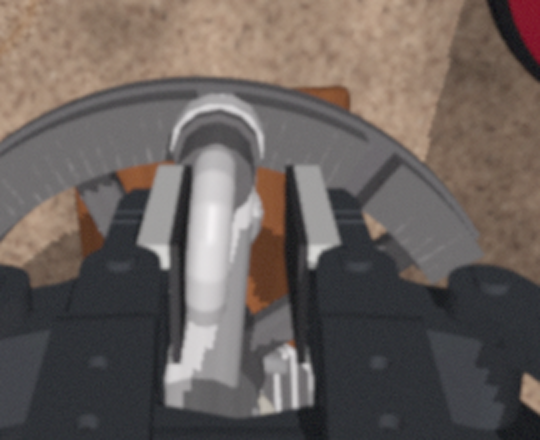

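Call:
apply_moves --moves "0.55 -0.025 0 0 0 0 0; 0.55 -0.03 0 0 0 0 0; 0.3 0 0 0 0 0 0; 0.3 0 0 -0.05 0 0 0; 0.3 0 0 -0.1 0 0 0; 0.3 0 0 -0.15 0 0 0; 0.3 0 -0.05 -0.2 0 0 0; 0.3 0 -0.1 -0.2 0 0 0; 0.3 -0.15 0 -0.2 0 0 0; 0.3 -0.25 0 -0.1 0 0 0; 0.3 -0.25 0 0 0 0 0; 0.3 0 0 0 0 0 0"

```text
t: 28.3
eef_pos: [0.4878, 0.106, 0.3209]
tool_rot: [0.001, 0.996, 0.088, 0.001]
contact_force: [-0.4, 0.1, -1.1]
gripper_width: 0.349
```

```bash
python3 - <<'E'
from h import *
p=imaging.read_camera('top'); save(p,'t25.png'); st()
p=imaging.read_camera('scene'); save(p,'s25.png')
E
python3 -c "
import cv2
b=cv2.imread('pics/s25.png')[120:350,220:450]
a=cv2.imread('pics/t25.png')[130:360,270:500]
r=lambda i,w:cv2.resize(i,(w,400),interpolation=cv2.INTER_CUBIC)
cv2.imwrite('pics/s25c.png',cv2.hconcat([r(b,400),r(a,400)]))"
```

```text
t 28.35 p [0.49   0.1057 0.3207] yaw 10.02 tilt [ 0.0039 -0.0012] q [ 0.31  0.17 -0.72  1.81  0.12  1.2  -0.28] F [ 0.35 -0.82  0.1 ] w 0.351
```

View pics/s25c.png

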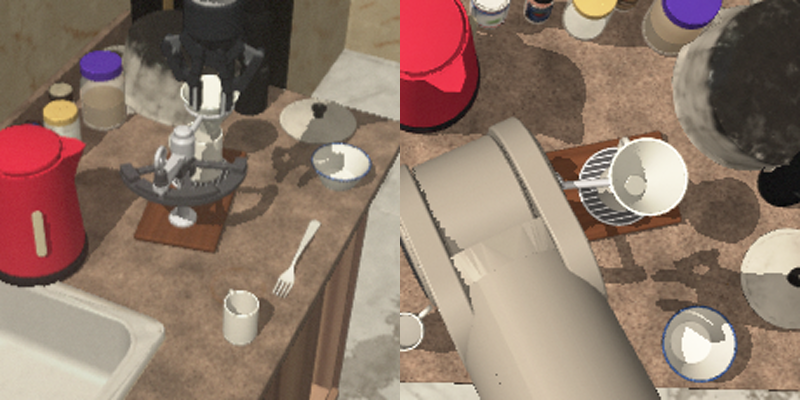

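```bash
python3 - <<'E'
from h import *
st(); print(bot.hand_in())
E
```

```text
t 28.4 p [0.4914 0.1057 0.3204] yaw 9.98 tilt [ 0.004  -0.0003] q [ 0.31  0.17 -0.72  1.81  0.13  1.2  -0.28] F [ 0.51 -0.    0.94] w 0.355
the job is handed in; nothing more can be done
None
```

I stood the larger white mug upright on the drip grate first. Then I pulled the ring up about 12 mm and swung the arm over the rim. I let the ring go about 10 degrees short of the notch and nudged the arm along at about 4 N until the pin dropped. I handed the job in at 28.4 s, with the gripper clear.

**Mug:** it measured about 3.5 mm off the grate's centre, and nothing touched it afterwards. The last pictures show it upright with the dripper over it.

**Pin and lock:**
- After the drop, the height of the ring above its barrel matched the starting picture, where the pin was home. This is only as exact as a picture allows, about 1–2 mm.
- A light push forward, peaking at about 6 N, met a hard stop, so the arm is locked that way. I did not push it backward.
- The ring stopped at about 100 degrees around the post. The images had put the notch at about 98.5 degrees, and it is the wanted notch, not the one after it.

**Other things:** the bowl, fork and smaller mug look unmoved in the last pictures. The jar lid was outside the parts I viewed, but nothing went near it after the mug was lifted.

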